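Squeeze check of a battery cell in a quick clamp

TASK

Give the blue battery cell standing in the bench clamp its squeeze check: squeeze the clamp's pair of levers again and again so that the sliding jaw walks onto the cell and holds it firmly against the stop jaw, but do not crush it. Let go of the levers and leave the cell clamped with nothing touching the clamp for two seconds, then press the release tab right down so that the sliding jaw springs fully open. Do not touch the cell itself, leave it standing upright in the clamp, and do not disturb the other things on the bench.

Things in the scene. Friction and masses are not known exactly. Their poses are not given: they have to be found in the camera images.
- clamp: Bar clamp fixed to the bench: aluminium base plate 150 x 350 x 12 mm, grey housing 78 mm tall, two black squeeze levers above it, jaws at one end. Origin on the bench below the middle of the two levers (30 mm beyond it in x). y axis along the bar, from the levers towards the jaws; x axis away from the robot; z up.
- levers (a point): Middle between the two squeeze levers, half-way up, 130 mm above the bench; axes as the clamp's. Levers: black bars 72 mm long, 26 wide, 12 thick, side by side along y, leaning 38 degrees from vertical towards -x (upper end nearer the robot). Outer faces 62 mm apart at rest, 37 mm fully squeezed; coupled, so the middle stays. 50 mm is free outside each.
- trigger (a joint): Travel of each lever: 0 released, 0.0125 m fully squeezed; springs back. Alone it takes 2.5 N at the start, 5.5 N at the end; the jaw's load adds half on each. Gripped with about 16 N a lever, again and again until the levers stop 2 mm or more short of full stroke, they clamp the cell well (15 to 22 N while squeezed, 7 N or more let go). Over about 22 N a lever can crush it.
- tab_top (a point): Centre of the top of the steel release tab, 30 x 24 mm, 102 mm above the bench, on the housing at the end away from the jaws (95 mm from the levers' middle along the clamp's -y). Pressed straight down; axes as the clamp's.
- tab (a joint): Travel of the release tab: 0 up, 0.009 m right down; the ratchet lets go from about 4 mm. It takes 1 N to start and about 10 N right down, and springs back.
- jaw (a joint): Travel of the sliding jaw: 0 fully open, growing towards the stop jaw. Each full squeeze moves it about 10 mm; a ratchet of 5 mm pitch keeps it when the levers are let go (it may fall back up to 5 mm). A spring of 3 to 5 N opens it when the release tab is down. It meets the cell at about 0.02 to 0.036 m.
- pad: Black rubber plate 60 x 8 x 66 mm on the sliding jaw that bears on the cell. It is sprung on the jaw: 1.5 N to start, 1.2 N more per mm, 22 mm travel. The cell is firmly held at 5 N or more and is crushed over 30 N. Origin moves with the jaw and lies 162 mm from its face along the clamp's -y, on the bench.
- stop_jaw: Fixed stop jaw, a dark steel plate 66 x 10 x 70 mm standing on the base plate, between the levers and the cell; it is set at a different place along the bar each time. Origin at the foot of the face that the cell is pressed against; that face looks along the clamp's +y.
- cell: The blue battery cell to be clamped, 70 mm wide (clamp's x), 26 mm thick (y), 80 mm tall, with two small metal terminals on top, about 0.4 kg; loose, standing on the base plate between the stop jaw and the sliding jaw. Origin at the centre of its underside, z up.
- spare_cell: Bystander: a like blue cell, 70 x 26 x 80 mm, standing on the bench behind the bar, outside the clamp. Origin under its centre.
- wrench: Bystander: spanner lying on the bench on the robot's side of the clamp.
- jar: Bystander: small closed jar, 44 mm across, 55 mm tall, on the robot's side of the clamp. Origin under its centre.
- meter: Bystander: yellow hand meter, 85 x 170 x 38 mm, lying to the right.
- tape: Bystander: roll of tape, 90 mm across, 22 mm tall.
- driver: Bystander: screwdriver lying to the left.
- tub: Bystander: blue parts tub 120 x 160 x 70 mm to the left.
- spacer: Bystander: aluminium spacer, 40 mm across, 30 mm tall, to the left.
- lamp_bar (a point): Middle of the underside of the inspection lamp bar over the levers, 243 mm above the bench: 60 mm in the clamp's x, 150 in y, 28 tall, on a post 103 mm beyond it (+x). It bars a gripper coming from straight above; the levers are free from the robot's side: come in along their own length, tool tilted 33 to 50 degrees, its back towards -x.
Not all that is in view belongs to the job. Leave any pink or red look-alike of the cell alone.

How it is judged:
By the outcome, as a careful person would: the job done as asked, in the order asked, and still so for the second after the job is handed in, with the robot touching nothing.
It also fails if it takes over 72 s, if anything falls off the work surface, if the arm or the gripper's body presses on something with over 40 N, if the wrist force passes 120 N, or if a joint passes its speed limit or range.

ROBOT

A 7-joint arm with a two-finger parallel gripper is mounted at the origin on the work surface. World frame = base frame: x ahead of the robot, y to its left, z up, the work surface at z = 0. Lengths are in m, angles in rad, forces in N, time in s.
With the tool pointing down it reaches from about 0.425 to 0.925 m from the base axis. Payload 6.8 kg.
Tool frame: the origin (TCP) lies midway between the tips of the shut fingers; the grasp point (between the pads) lies 19 mm behind it (r.grip_point_offset is the distance from the TCP to the grasp point, in m); z points along the fingers, y is the direction in which the jaws open and shut (so a half turn about z gives the same grasp; the last joint's range is limited). The gripper opens to 85 mm and grips with 20 to 120 N. Pads are 22 mm wide; open, the fingers measure 114 mm over their backs; the gripper's body (76 mm by 85 mm) begins 54 mm behind the grasp point. The pads swing forward as they close: fully open they stand 13 mm farther back than shut.
Start: joints at [-1.353, 0.477, 0.022, 1.555, -0.011, 1.109, -0.083], TCP at [0.216, 0.64, 0.231] pointing down, gripper open.
Joint ranges: [-2.96, 2.96], [-0.34, 2.1], [-1.41, 1.46], [0.24, 2.44], [-1.37, 4.51], [0.17, 1.92], [-2.96, 2.96]. Speed limits (rad/s): [2.39, 2.39, 3.14, 3.14, 3.14, 3.14, 3.14].

INTERFACE

Orientations are given as a rotation vector (axis times angle).
In Python, from bench import r, grab_frame, camera_params gives the robot as it stands.
- The arm moves only by the tool carry_out, never from a script. Its argument "motion" is text: rows parted by semicolons, each of 5 numbers parted by spaces: the closure, from 0 (fully open) to 1 (shut), then the shift along the tool's x, y, z in mm, then the turn about the tool's z in rad. In form: fingers dx dy dz twist; .... A call has exactly 8 rows; each row shifts and turns the commanded pose from where the row before left it, along the tool's axes as they then stand; what a row does not reach is not made up. A row lasts 1/8 s, in which the tool goes at most 62.5 mm and 10.7 degrees, less where a joint would pass 70% of its speed; a pose out of reach is approached as far as the arm can. A call with a gripper value outside its range is refused whole. The fingers move at their own pace and stop on an object; "newtons" is the grip in N (left out, the last holds). Time passes only in rows, so rows that do not move let the fingers close, or fill a call up. It gives the time, the measured TCP pose, the force and the opening at its end, in the units of the state.
- r.get_obs(): the state, without advancing time (a new reading comes with each control period).
- grab_frame(name): name is "side" or "top"; returns the picture (480x640x3 uint8, red, green, blue); there is no depth.
- camera_params(name): a dict with "fx", "fy", "cx", "cy" (pixels), "k1" (the pictures are not rectified: a ray, as slopes to the right and down, at radius r is drawn at 1 + k1 r^2 times it, then the intrinsics apply), "eye" and "attitude" of the camera in the world. Camera axes: x right, y down, z forward; pixel columns grow to the right and rows downward; lengths in m; the calibration is good to about 2 mm. A picture is of the moment at which its call begins. camera_params takes no time and is no camera call.
- r.hand_in(): hands the job in, once; it reports no verdict.
The state is a dict: "clock": time; "joints": joint angles; "qvel": joint speeds; "tau": joint torques, N m; "tcp_pos": TCP position; "orientation": TCP orientation; "contact_force": force on the tool from outside, world axes, zero at the start; "moment": the same for the moment, N m; "grip_width": finger opening in m.
Only numpy, scipy, OpenCV 4.12 (cv2) and the standard library are available. Lean on these libraries where they do the work, as an engineer would, in place of code of your own. Each camera call takes 0.05 s, during which the arm holds its last target.

## Working session

There is one attempt and no reset: what is moved stays moved. The work goes in short steps, Python scripts to look and compute and a tool call to move; the robot and the scene stay as the last step left them, time stands still between calls to the robot, and variables do not carry over. Pictures are saved under pics/ and viewed, and the job is handed in when it is done.

Besides the shell and the picture viewer there is one more tool, called after "Call:" in YAML: its name, and indented under it one key for each argument. carry_out: Moves the arm, as the interface text tells. Its arguments: {"type":"object","properties":{"motion":{"type":"string"},"newtons":{"type":"number"}},"required":["motion"]}

```bash
ls; mkdir -p pics
python3 - <<'E'
from bench import r, grab_frame, camera_params
import cv2
for n in ("side","top"):
    im=grab_frame(n); cv2.imwrite(f"pics/{n}0.png",im[:,:,::-1]); print(n,camera_params(n))
print(r.get_obs())
E
```

```text
pics
side {'fx': 573.3967116985722, 'fy': 573.3967116985722, 'cx': 319.3984396250522, 'cy': 243.73015908559026, 'k1': 0.028893341880369156, 'eye': array([-0.28805375, -0.46248489,  1.08273769]), 'attitude': array([-2.04983997,  1.24069568, -0.50127125])}
top {'fx': 600.0803716417649, 'fy': 600.0803716417649, 'cx': 321.0791472653986, 'cy': 232.15476021143962, 'k1': 0.02549472634963804, 'eye': array([ 0.44680089, -0.01526073,  1.55419022]), 'attitude': array([-2.15477211,  2.19422547, -0.05208886])}
{'clock': 0.1, 'joints': array([-1.35308225,  0.47771452,  0.02235373,  1.55635605, -0.01150454,
        1.10932579, -0.08309504]), 'qvel': array([-0.00068481, -0.00288235, -0.00027645, -0.00293732,  0.00163903,
        0.00014505,  0.00038113]), 'tau': array([ 4.39950600e-03, -5.97758710e+01,  1.61422905e+00, -2.81956440e+01,
        1.29577535e-02,  4.97450194e-03, -1.65361109e-05]), 'tcp_pos': array([0.21589632, 0.63896649, 0.23042366]), 'orientation': array([-5.09482142e-01, -3.09985255e+00,  2.62108464e-03]), 'contact_force': array([-0.10945437, -0.76474654,  0.01388885]), 'moment': array([-0.00101082,  0.00638254, -0.01177745]), 'grip_width': 0.08521107806240218}
```

View pics/side0.png

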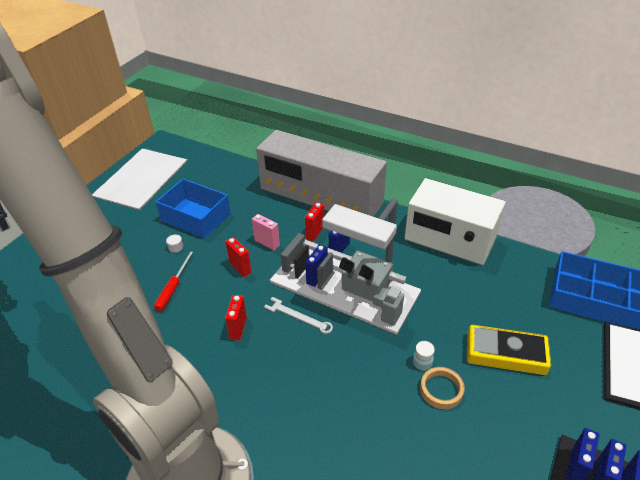

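View pics/top0.png

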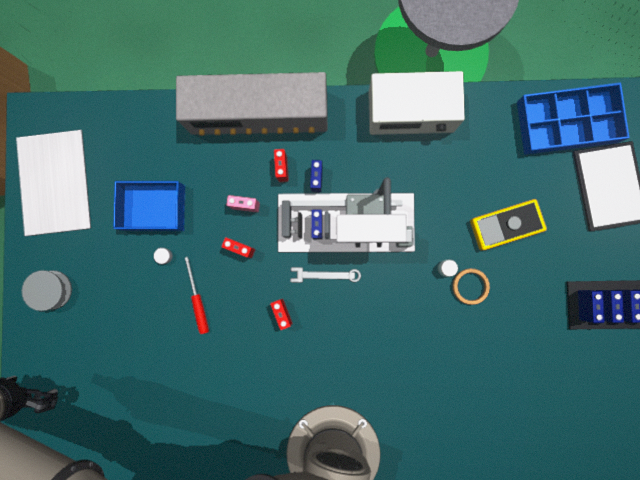

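The top view shows the clamp at about (346,222). The blue cell in the clamp is at (317,224), and a second blue cell stands behind the bar at (316,175). Pink and red look-alikes are at (241,204), (237,248), (280,315) and (280,164). I'll enlarge both views to check.

```bash
cat > h.py <<'E'
import numpy as np, cv2
from scipy.spatial.transform import Rotation as R
from bench import camera_params
C={n:camera_params(n) for n in("side","top")}
def ray(n,u,v):
    c=C[n];xd=np.array([(u-c['cx'])/c['fx'],(v-c['cy'])/c['fy']]);x=xd.copy()
    for _ in range(20): x=xd/(1+c['k1']*(x@x))
    return c['eye'],R.from_rotvec(c['attitude']).apply([x[0],x[1],1.])
def onz(n,u,v,z):
    e,d=ray(n,u,v);return e+d*(z-e[2])/d[2]
def tri(a,b):
    (e1,d1),(e2,d2)=ray("top",*a),ray("side",*b)
    d1=d1/np.linalg.norm(d1);d2=d2/np.linalg.norm(d2)
    s=np.linalg.lstsq(np.c_[d1,-d2],e2-e1,rcond=None)[0]
    p,q=e1+s[0]*d1,e2+s[1]*d2
    return (p+q)/2,np.linalg.norm(p-q)
def proj(n,p):
    c=C[n];q=R.from_rotvec(c['attitude']).inv().apply(np.asarray(p)-c['eye']);x=q[:2]/q[2]
    x=x*(1+c['k1']*(x@x));return x*c['fx']+[c['cx'],c['cy']]
E
python3 - <<'E'
import cv2
a=cv2.imread("pics/top0.png")[180:265,265:425]; cv2.imwrite("pics/topc.png",cv2.resize(a,(800,425),interpolation=cv2.INTER_CUBIC))
a=cv2.imread("pics/side0.png")[195:335,260:430]; cv2.imwrite("pics/sidec.png",cv2.resize(a,None,fx=4.2,fy=4.2,interpolation=cv2.INTER_CUBIC))
E
```

```text
(no output)
```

View pics/topc.png

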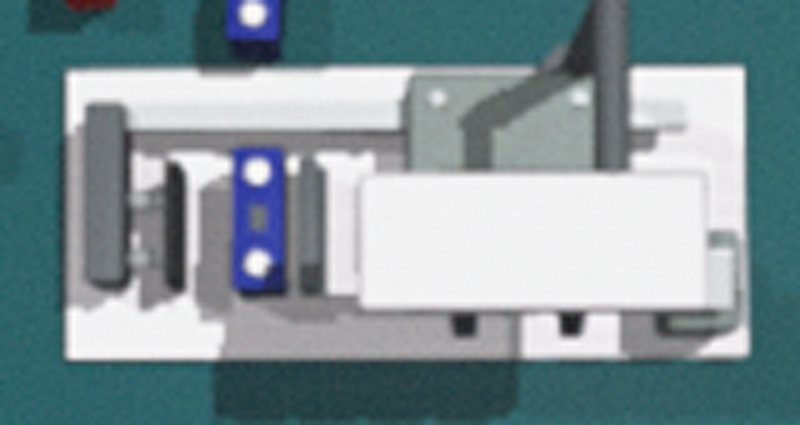

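View pics/sidec.png

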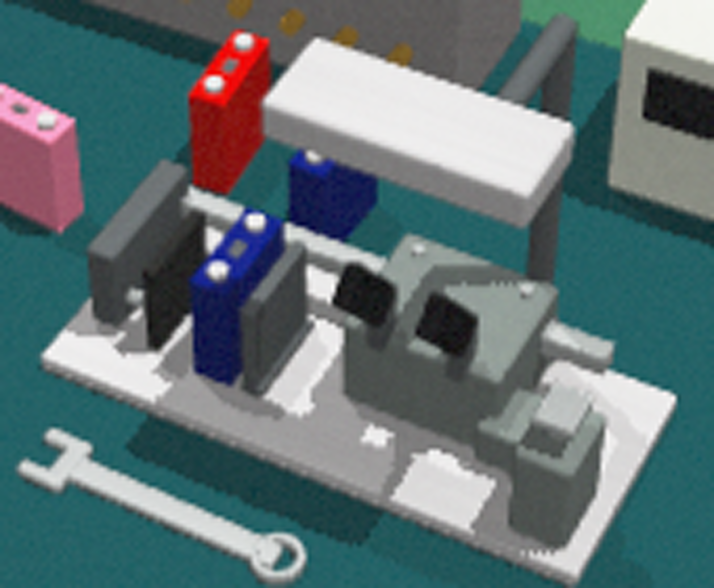

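The enlarged crops show the target at top (317,224): the blue cell between the dark stop jaw on the levers' side and the black pad. The other blue cell, at (316,175), is off the plate, so it is the spare. The pink and red ones are decoys. Next I'll measure.

Run:
```python
from h import *
np.set_printoptions(precision=4,suppress=True)
T=lambda u,v:(265+u/5-.4,180+v/5-.4)
S=lambda u,v:(260+u/4.2-.4,195+v/4.2-.4)
im=cv2.imread("pics/top0.png")
for n,c in dict(farL=(65,69),farR=(746,67),nearR=(749,357),nearL=(65,359)).items(): print(n,onz("top",*T(*c),.012))
for n,c in dict(L=(41,352),near=(576,580),R=(677,400)).items(): print("side",n,onz("side",*S(*c),.012))
# blue cell terminals both views
print("term far",tri(T(257,171),S(256,223)),"term near",tri(T(257,263),S(218,271)))
print("lamp nearL/R/farR top", tri(T(360,309),S(265,107)),tri(T(706,310),S(526,198)),tri(T(708,174),S(573,127)))
# lever tops near lower edges
print("lev1 near edge mid",tri(T(465,335),S(362,318)),"lev2",tri(T(571,335),S(442,350)))
for n,c in dict(l1=(362,318),l2=(442,350)).items(): print(n,onz("side",*S(*c),.13))
print("tab side z.102",onz("side",*S(566,409),.102), "right edge top",onz("top",*T(736,270),.102))
for c in [(542,388),(594,399),(586,432),(533,420)]: print("tabcorner",onz("side",*S(*c),.102))
```

```text
farL [0.6589 0.1297 0.012 ]
farR [ 0.6526 -0.2221  0.012 ]
nearR [ 0.5031 -0.2195  0.012 ]
nearL [0.5085 0.1315 0.012 ]
side L [0.5098 0.1332 0.012 ]
side near [ 0.4993 -0.2186  0.012 ]
side R [ 0.6477 -0.2206  0.012 ]
term far (array([0.5952, 0.0291, 0.0926]), np.float64(0.0013172433668251033)) term near (array([0.5501, 0.0298, 0.0931]), np.float64(0.0012892929010316996))
lamp nearL/R/farR top (array([ 0.5177, -0.0202,  0.2651]), np.float64(0.0005272973929505383)) (array([ 0.5139, -0.1672,  0.268 ]), np.float64(0.0014762020842835932)) (array([ 0.5718, -0.1686,  0.2686]), np.float64(0.0034571666175905544))
lev1 near edge mid (array([ 0.5136, -0.0739,  0.1376]), np.float64(0.009537773146253429)) lev2 (array([ 0.5122, -0.1229,  0.1379]), np.float64(0.007580748385620973))
l1 [ 0.5226 -0.0748  0.13  ]
l2 [ 0.521  -0.1233  0.13  ]
tab side z.102 [ 0.536  -0.1906  0.102 ] right edge top [ 0.542  -0.2025  0.102 ]
tabcorner [ 0.544  -0.1732  0.102 ]
tabcorner [ 0.5494 -0.2012  0.102 ]
tabcorner [ 0.5259 -0.2063  0.102 ]
tabcorner [ 0.5208 -0.1779  0.102 ]
```

Run:
```python
import cv2
a=cv2.imread("pics/side0.png")[250:310,332:412]; cv2.imwrite("pics/sidec2.png",cv2.resize(a,None,fx=10,fy=10,interpolation=cv2.INTER_CUBIC))
a=cv2.imread("pics/top0.png")[235:255,340:420]; cv2.imwrite("pics/topc2.png",cv2.resize(a,None,fx=10,fy=10,interpolation=cv2.INTER_CUBIC))
```

```text
(no output)
```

View pics/sidec2.png

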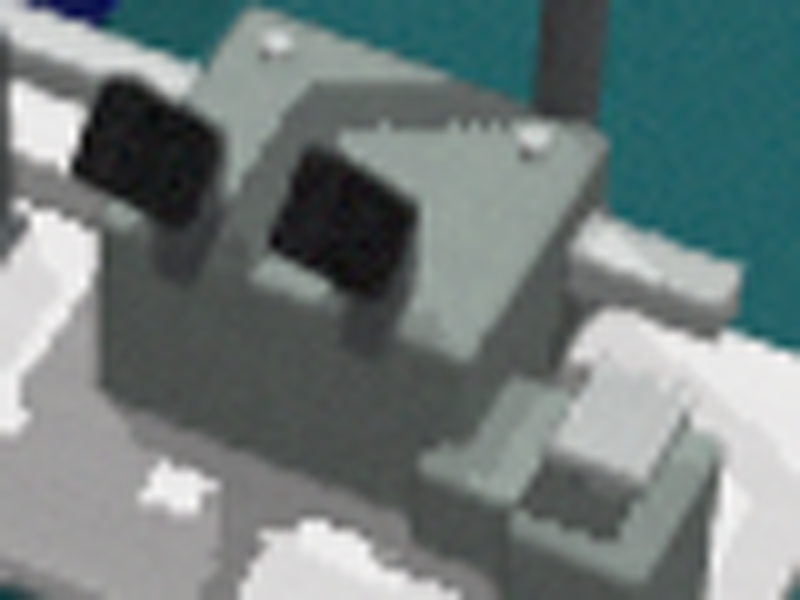

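View pics/topc2.png

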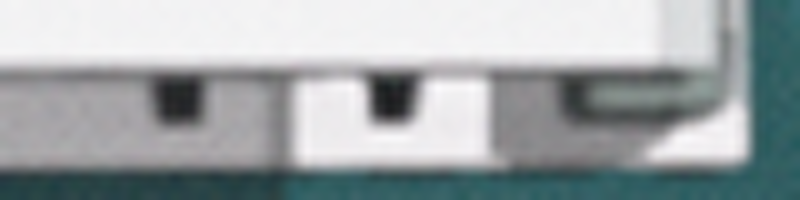

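Run:
```python
from h import *
np.set_printoptions(precision=4,suppress=True)
im=cv2.imread("pics/side0.png")
m=(im.max(2)<45).astype(np.uint8)
n,l,s,c=cv2.connectedComponentsWithStats(m)
P=[]
for i in range(1,n):
    if 335<c[i][0]<380 and 250<c[i][1]<285: print(c[i],s[i],onz("side",*c[i],.13)); P.append(onz("side",*c[i],.13))
print("mid",(P[0]+P[1])/2)
# expected silhouette: project bars around candidate mid, compare centroid+top edges
yaw=-.016
def bars(mid):
    out=[]
    for sy in(1,-1):
        pts=[]
        for a in(-.036,.036):
            for b in(-.013,.013):
                for t in(-.006,.006):
                    q=np.array([-a*np.sin(np.radians(38))+b*np.cos(np.radians(38)),sy*.025+t,a*np.cos(np.radians(38))+b*np.sin(np.radians(38))])
                    pts.append(mid+R.from_euler('z',yaw).apply(q))
        out.append(np.array(pts))
    return out
mid=(P[0]+P[1])/2
for b in bars(mid):
    u=np.array([proj("side",p) for p in b]);print("pred side bbox",u.min(0),u.max(0))
    u=np.array([proj("top",p) for p in b]);print("pred top bbox",u.min(0),u.max(0))
```

```text
[346.3134 265.0448] [339 258  15  15 134] [ 0.5381 -0.0686  0.13  ]
[365.8281 272.2188] [359 265  14  15 128] [ 0.5379 -0.1179  0.13  ]
mid [ 0.538  -0.0932  0.13  ]
pred side bbox [337.3866 256.1673] [354.6969 273.2573]
pred top bbox [353.5969 222.5037] [359.8124 248.6407]
pred side bbox [357.3975 263.6679] [373.9846 280.6512]
pred top bbox [374.152  222.4333] [381.4795 248.5933]
```

Run:
```python
from h import *
np.set_printoptions(precision=4,suppress=True)
a=tri((357.4,246.8),(332+12.8-.45,250+19.8-.45));b=tri((378.9,246.8),(332+32.5-.45,250+27.0-.45));print(a,b)
print(onz("top",357.4,246.8,.150),onz("top",378.9,246.8,.150))
# tab two views: side corner near-right (635,480)->; top right edge near corner
print("tab",tri((340+71.5,244),(332+63.5-.45,250+48-.45)))
o=__import__('bench').r.get_obs()
print(R.from_rotvec(o['orientation']).as_matrix())
```

```text
(array([ 0.5124, -0.0722,  0.1412]), np.float64(0.00708260387193139)) (array([ 0.5111, -0.1221,  0.1431]), np.float64(0.006102977060520039))
[ 0.5103 -0.0687  0.15  ] [ 0.5094 -0.1189  0.15  ]
tab (array([ 0.5165, -0.2001,  0.1082]), np.float64(0.000348291755628498))
[[-0.9474  0.3201 -0.0004]
 [ 0.3201  0.9474 -0.0016]
 [-0.0001 -0.0017 -1.    ]]
```

Call:
carry_out:
  motion: "0 -34 -29 -30 0;0 -34 -29 -30 0;0 -34 -29 -30 0;0 -34 -29 -30 0;0 -34 -29 -30 0;0 -34 -29 -30 0;0 -34 -29 -20 0;0 -34 -29 -20 0"
  newtons: 20

```text
clock: 1.1
tcp_pos: [0.4, 0.3311, 0.4518]
orientation: [-0.51, -3.1, 0.0]
contact_force: [0.9, -0.1, -0.3]
grip_width: 0.0856
```

Call:
carry_out:
  motion: "0 -37 -31 -30 0;0 -37 -31 -30 0;0 -37 -31 -30 0;0 -37 -31 -30 0;0 -37 -31 -30 0;0 -37 -31 -30 0;0 -37 -31 -30 -0.155;0 -41 -25 -30 -0.155"

```text
clock: 2.1
tcp_pos: [0.6048, 0.0106, 0.6625]
orientation: [0.018, 3.097, 0.002]
contact_force: [-0.3, 1.3, -0.3]
grip_width: 0.0852
```

```bash
cat > st.py <<'E'
from h import *
from bench import r
np.set_printoptions(precision=4,suppress=True)
o=r.get_obs();M=R.from_rotvec(o['orientation']).as_matrix()
print(o['clock'],"tcp",o['tcp_pos'],"q",o['joints']);print(M);print("F",o['contact_force'],"w",o['grip_width'])
print("tilt deg",np.degrees(np.arccos(-M[2,2])),"grip",o['tcp_pos']-M[:,2]*r.grip_point_offset)
E
python3 st.py
```

```text
2.1 tcp [0.6048 0.0106 0.6625] q [-0.3941  0.2882  0.4348  0.9168 -0.1299  1.915   1.5346]
[[-0.999   0.0116  0.0441]
 [ 0.0117  0.9999  0.0012]
 [-0.0441  0.0017 -0.999 ]]
F [-0.2889  1.2821 -0.2629] w 0.08521791514612617
tilt deg 2.531218477578166 grip [0.6039 0.0106 0.6812]
```

Call:
carry_out:
  motion: "0 0 0 -30 0;0 0 0 -30 0;0 0 0 -30 0;0 0 0 -30 0;0 0 0 -30 0;0 0 0 -30 0;0 0 0 -30 0;0 0 0 -30 0"

```text
clock: 3.1
tcp_pos: [0.549, 0.0111, 0.7628]
orientation: [0.022, 2.916, 0.014]
contact_force: [-0.5, -0.1, 0.6]
grip_width: 0.0852
```

```bash
python3 st.py
```

```text
3.1 tcp [0.549  0.0111 0.7628] q [-0.6913  0.1433  0.7212  0.8895 -0.1119  1.9153  1.5196]
[[-0.9745  0.0141  0.224 ]
 [ 0.0162  0.9998  0.0077]
 [-0.2239  0.0112 -0.9746]]
F [-0.5421 -0.0797  0.5673] w 0.08523213928138844
tilt deg 12.953306670102894 grip [0.5448 0.0109 0.781 ]
```

Call:
carry_out:
  motion: "0 -20 0 -30 0;0 -20 0 -30 0;0 -20 0 -30 0;0 -20 0 -30 0;0 -20 0 -30 0;0 -20 0 -30 0;0 -20 0 -30 0;0 -20 0 -30 0"

```text
clock: 4.1
tcp_pos: [0.5936, 0.0058, 0.864]
orientation: [0.021, 2.686, 0.022]
contact_force: [-0.5, 0.6, -0.8]
grip_width: 0.0851
```

```bash
python3 st.py
```

```text
4.1 tcp [0.5936 0.0058 0.864 ] q [-0.4498  0.2289  0.5666  0.5687 -0.1786  1.9153  1.5315]
[[-0.8979  0.0114  0.44  ]
 [ 0.0187  0.9997  0.0123]
 [-0.4397  0.0193 -0.8979]]
F [-0.4515  0.606  -0.7798] w 0.08507589144486503
tilt deg 26.114837626204487 grip [0.5854 0.0056 0.8808]
```

Call:
carry_out:
  motion: "0 -15 0 -30 0;0 -15 0 -30 0;0 -15 0 -30 0;0 -15 0 -30 0;0 -15 0 -30 0;0 -15 0 -30 0;0 -15 0 -30 0;0 -15 0 -30 0"

```text
clock: 5.1
tcp_pos: [0.5426, 0.0005, 0.9642]
orientation: [0.02, 2.484, 0.028]
contact_force: [0.9, 0.3, 0.1]
grip_width: 0.0855
```

```bash
python3 st.py
```

```text
5.1 tcp [0.5426 0.0005 0.9642] q [-0.5527  0.1682  0.7134  0.4311 -0.2083  1.9152  1.5324]
[[-0.7913  0.0078  0.6113]
 [ 0.0217  0.9996  0.0152]
 [-0.611   0.0253 -0.7912]]
F [0.9349 0.2624 0.1177] w 0.08545924698674971
tilt deg 37.69983381507683 grip [0.5312 0.0002 0.979 ]
```

Call:
carry_out:
  motion: "0 -15 0 -30 0;0 -15 0 -30 0;0 -15 0 -30 0;0 -15 0 -30 0;0 -15 0 -30 0;0 30 0 30 0;0 40 0 40 0;0 43 0 43 0"

```text
clock: 6.1
tcp_pos: [0.4782, -0.0088, 0.9189]
orientation: [0.076, 2.403, 0.08]
contact_force: [3.6, -2.7, -1.0]
grip_width: 0.0855
```

```bash
python3 st.py
```

```text
6.1 tcp [ 0.4782 -0.0088  0.9189] q [-1.1573 -0.2765  0.5078  0.9488  0.5093  1.7327  1.1556]
[[-0.7396  0.0326  0.6723]
 [ 0.0772  0.9963  0.0365]
 [-0.6686  0.0789 -0.7394]]
F [ 3.5788 -2.7384 -0.9564] w 0.0855061263386449
tilt deg 42.32099974734028 grip [ 0.4656 -0.0095  0.9327]
```

Call:
carry_out:
  motion: "0 30 -8 30 0;0 40 -10 40 0;0 42 -12 42 0;0 42 -12 42 0;0 42 -12 42 0;0 42 -12 42 0;0 30 -8 30 0;0 10 0 10 0"

```text
clock: 7.1
tcp_pos: [0.4628, -0.0257, 0.7428]
orientation: [0.015, 2.426, 0.066]
contact_force: [-0.7, -0.1, 0.8]
grip_width: 0.0855
```

```bash
python3 st.py
```

```text
7.1 tcp [ 0.4628 -0.0257  0.7428] q [ 0.3314 -0.337  -0.224   1.488  -0.1856  1.2724  1.6398]
[[-0.7553 -0.007   0.6554]
 [ 0.0284  0.9987  0.0434]
 [-0.6548  0.0514 -0.7541]]
F [-0.7177 -0.1254  0.8142] w 0.08545540095784886
tilt deg 41.056355310322864 grip [ 0.4506 -0.0265  0.7569]
```

Call:
carry_out:
  motion: "0 35 -10 42 0;0 37 -11 43 0;0 37 -11 43 0;0 37 -11 43 0;0 37 -11 43 0;0 37 -11 43 0;0 37 -11 43 0;0 37 -11 43 0"

```text
clock: 8.1
tcp_pos: [0.4873, -0.0934, 0.2926]
orientation: [0.011, 2.445, 0.07]
contact_force: [2.0, -0.2, -0.2]
grip_width: 0.0855
```

```bash
python3 st.py
```

```text
8.1 tcp [ 0.4873 -0.0934  0.2926] q [ 0.2153 -0.1632 -0.0454  2.3641 -0.5717  0.3032  2.2228]
[[-0.7679 -0.0106  0.6404]
 [ 0.0261  0.9985  0.0479]
 [-0.64    0.0535 -0.7665]]
F [ 1.9541 -0.1714 -0.1751] w 0.08545923823813455
tilt deg 39.9569988853053 grip [ 0.4753 -0.0943  0.3069]
```

Call:
carry_out:
  motion: "0 22 -3 0 0;0 22 -3 0 0;0 22 -4 0 0;0 0 0 20 0;0 0 0 20 0;0 0 0 20 0;0 0 0 15 0;0 0 0 0 0"

```text
clock: 9.1
tcp_pos: [0.4994, -0.0967, 0.2175]
orientation: [0.003, 2.462, 0.077]
contact_force: [0.8, -0.5, -0.3]
grip_width: 0.0855
```

```bash
python3 st.py
python3 - <<'E'
from bench import grab_frame
import cv2
for n in ("side","top"):
    im=grab_frame(n)[:,:,::-1]; a=im[130:330,240:460] if n=="side" else im[150:330,265:465]
    cv2.imwrite(f"pics/{n}1.png",cv2.resize(a,None,fx=3,fy=3,interpolation=cv2.INTER_CUBIC))
E
```

```text
9.1 tcp [ 0.4994 -0.0967  0.2175] q [ 0.3763  0.0123 -0.2015  2.4154 -1.2745  0.1696  2.9585]
[[-0.7784 -0.0177  0.6275]
 [ 0.0217  0.9982  0.0551]
 [-0.6273  0.0565 -0.7767]]
F [ 0.7962 -0.4815 -0.283 ] w 0.08547716865594933
tilt deg 39.04126855998555 grip [ 0.4876 -0.0977  0.232 ]
```

View pics/side1.png

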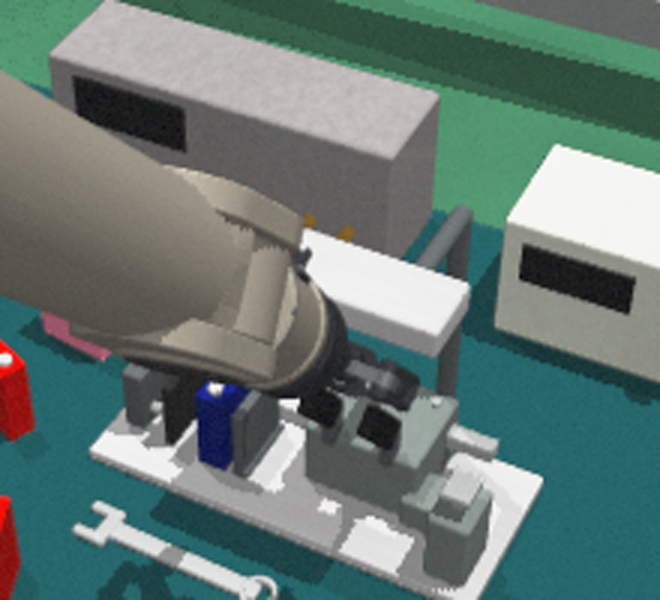

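View pics/top1.png

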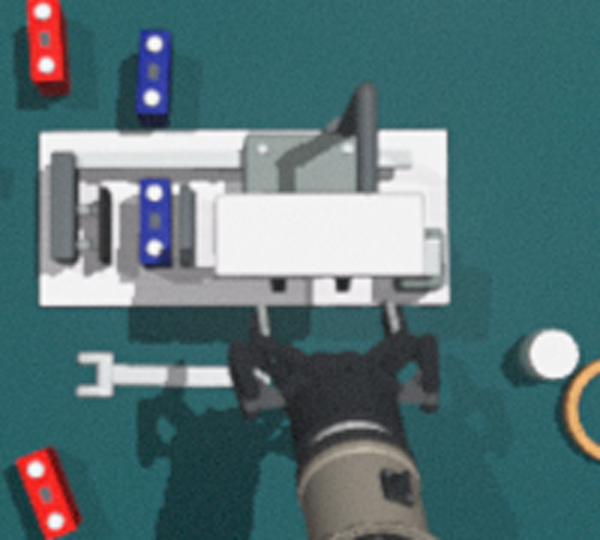

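Call:
carry_out:
  motion: "0 0 0 8 0;0 3 0 6 0;0 3 0 4 0;0 3 0 4 0;0 3 0 4 0;0 3 0 4 0;0 3 0 4 0;0 3 0 4 0"

```text
clock: 10.2
tcp_pos: [0.5052, -0.098, 0.1991]
orientation: [0.004, 2.496, 0.09]
contact_force: [-0.1, -0.1, -0.0]
grip_width: 0.0853
```

```bash
cat >> st.py <<'E'
mid=np.array([.540,-.0935,.130]);g=o['tcp_pos']-M[:,2]*r.grip_point_offset
print("grip->mid in tool axes mm",M.T@(mid-g)*1e3)
lc=np.array([.512,-.0935,.243]);print("lamp corner in tool axes from grip",M.T@(lc-g)*1e3)
E
python3 st.py
```

```text
10.2 tcp [ 0.5052 -0.098   0.1991] q [ 0.3134  0.0607 -0.138   2.4024 -1.2691  0.1698  2.9584]
[[-0.7995 -0.019   0.6004]
 [ 0.0243  0.9976  0.0641]
 [-0.6002  0.0658 -0.7971]]
F [-0.0605 -0.0526 -0.0232] w 0.08525035459817011
tilt deg 37.14451044959995 grip [ 0.4939 -0.0992  0.214 ]
grip->mid in tool axes mm [13.7131 -0.6971 94.942 ]
lamp corner in tool axes from grip [-31.7277   7.2759 -11.9438]
```

Call:
carry_out:
  motion: "0 1 0 4 0.02;0 2 0 4 0.02;0 2 0 4 0.02;0 3 0 4 0.02;0 3 0 3 0;0 3 0 3 0;0 3 0 3 0;0 3 0 3 0"

```text
clock: 11.2
tcp_pos: [0.5063, -0.0967, 0.1822]
orientation: [0.104, 2.519, 0.131]
contact_force: [-0.2, -0.1, 0.2]
grip_width: 0.0854
```

```bash
python3 st.py
```

```text
11.2 tcp [ 0.5063 -0.0967  0.1822] q [ 0.2379  0.0959 -0.0637  2.4045 -1.3488  0.1698  2.9584]
[[-0.8128  0.0449  0.5809]
 [ 0.1049  0.992   0.07  ]
 [-0.5731  0.1179 -0.811 ]]
F [-0.1583 -0.0715  0.2253] w 0.08539074409860888
tilt deg 35.80767427690436 grip [ 0.4954 -0.098   0.1973]
grip->mid in tool axes mm [ 2.8105 -1.4289 80.8215]
lamp corner in tool axes from grip [-39.1892  10.6316 -27.0839]
```

```bash
cat > fk.py <<'E'
from h import *
import itertools
from scipy.optimize import least_squares
D=[([-1.35308225,.47771452,.02235373,1.55635605,-.01150454,1.10932579,-.08309504],[.21589632,.63896649,.23042366],[-.509482142,-3.09985255,.00262108464])]
D2=[([-0.3941,0.2882,0.4348,0.9168,-0.1299,1.915,1.5346],[0.6048,0.0106,0.6625],[[-0.999,0.0116,0.0441],[0.0117,0.9999,0.0012],[-0.0441,0.0017,-0.999]]),
([-0.6913,0.1433,0.7212,0.8895,-0.1119,1.9153,1.5196],[0.549,0.0111,0.7628],[[-0.9745,0.0141,0.224],[0.0162,0.9998,0.0077],[-0.2239,0.0112,-0.9746]]),
([-0.4498,0.2289,0.5666,0.5687,-0.1786,1.9153,1.5315],[0.5936,0.0058,0.864],[[-0.8979,0.0114,0.44],[0.0187,0.9997,0.0123],[-0.4397,0.0193,-0.8979]]),
([-0.5527,0.1682,0.7134,0.4311,-0.2083,1.9152,1.5324],[0.5426,0.0005,0.9642],[[-0.7913,0.0078,0.6113],[0.0217,0.9996,0.0152],[-0.611,0.0253,-0.7912]]),
([-1.1573,-0.2765,0.5078,0.9488,0.5093,1.7327,1.1556],[0.4782,-0.0088,0.9189],[[-0.7396,0.0326,0.6723],[0.0772,0.9963,0.0365],[-0.6686,0.0789,-0.7394]]),
([0.3314,-0.337,-0.224,1.488,-0.1856,1.2724,1.6398],[0.4628,-0.0257,0.7428],[[-0.7553,-0.007,0.6554],[0.0284,0.9987,0.0434],[-0.6548,0.0514,-0.7541]]),
([0.2153,-0.1632,-0.0454,2.3641,-0.5717,0.3032,2.2228],[0.4873,-0.0934,0.2926],[[-0.7679,-0.0106,0.6404],[0.0261,0.9985,0.0479],[-0.64,0.0535,-0.7665]]),
([0.3763,0.0123,-0.2015,2.4154,-1.2745,0.1696,2.9585],[0.4994,-0.0967,0.2175],[[-0.7784,-0.0177,0.6275],[0.0217,0.9982,0.0551],[-0.6273,0.0565,-0.7767]]),
([0.3134,0.0607,-0.138,2.4024,-1.2691,0.1698,2.9584],[0.5052,-0.098,0.1991],[[-0.7995,-0.019,0.6004],[0.0243,0.9976,0.0641],[-0.6002,0.0658,-0.7971]]),
([0.2379,0.0959,-0.0637,2.4045,-1.3488,0.1698,2.9584],[0.5063,-0.0967,0.1822],[[-0.8128,0.0449,0.5809],[0.1049,0.992,0.07],[-0.5731,0.1179,-0.811]])]
S=[(np.array(q),np.array(p),R.from_rotvec(v)) for q,p,v in D]+[(np.array(q),np.array(p),R.from_matrix(m)) for q,p,m in D2]
def chain(q,s,c):
    z=lambda a:R.from_euler('z',a);y=lambda a:R.from_euler('y',a)
    A=[z(s[0]*q[0]+c[0])]
    A.append(A[-1]*y(q[1]));A.append(A[-1]*z(s[1]*q[2]+c[1]));A.append(A[-1]*y(q[3]));A.append(A[-1]*z(s[2]*q[4]+c[2]));A.append(A[-1]*y(q[5]));A.append(A[-1]*z(s[3]*q[6]+c[3]))
    return A
def fit():
    best=None
    for s in itertools.product((1,-1),repeat=4):
      for c0 in itertools.product((0,np.pi),(0,),(0,),(0,np.pi/2,np.pi,-np.pi/2)):
        f=lambda c:np.concatenate([(chain(q,s,c)[-1].inv()*o).as_rotvec() for q,p,o in S])
        r=least_squares(f,c0,max_nfev=30)
        if best is None or r.cost<best[0]: best=(r.cost,s,r.x)
    return best
def pos_fit(s,c):
    A=[];b=[]
    for q,p,o in S:
        Rs=chain(q,s,c)
        A.append(np.hstack([np.eye(3)[:,2:]]+[Rs[i].as_matrix() for i in (2,4,6)]));b.append(p)
    x,res,rk,sv=np.linalg.lstsq(np.vstack(A),np.concatenate(b),rcond=None)
    e=np.vstack(A)@x-np.concatenate(b)
    return x,np.abs(e).max(),rk
if __name__=="__main__":
    np.set_printoptions(precision=4,suppress=True)
    b=fit();print(b);print(pos_fit(b[1],b[2]))
E
python3 fk.py
```

```text
(np.float64(2.7663629520067353e-08), (-1, -1, -1, -1), array([-0.    ,  0.0001, -0.    , -4.7123]))
(array([ 0.2704,  0.0114, -0.06  ,  0.545 ,  0.0088, -0.0001,  0.4725,
       -0.0026, -0.0013,  0.3066]), np.float64(0.011787768678286903), np.int32(10))
```

```bash
cat > fk2.py <<'E'
from fk import *
s=(-1,-1,-1,-1);c=(0,0,0,-3*np.pi/2)
from bench import r
def rows(q):
    Rs=chain(q,s,c); return np.hstack([np.eye(3)]+[a.as_matrix() for a in Rs])
o=r.get_obs()
A=np.vstack([rows(q) for q,p,_ in S]);b=np.concatenate([p for _,p,_ in S])
x0=np.zeros(24);x0[2]=.27;x0[3+6+2]=.545;x0[3+12+2]=.4725;x0[3+18+2]=.3066
lam=.01
x=x0+np.linalg.solve(A.T@A+lam**2*np.eye(24),A.T@(b-A@x0))
def fk(q): return rows(np.asarray(q))@x, chain(q,s,c)[-1].as_matrix()
lo=np.array([-2.96,-.34,-1.41,.24,-1.37,.17,-2.96]);hi=np.array([2.96,2.1,1.46,2.44,4.51,1.92,2.96])
if __name__=="__main__":
    np.set_printoptions(precision=4,suppress=True)
    print(np.abs(A@x-b).max());print(x.reshape(8,3))
E
python3 fk2.py
```

```text
4.72796427123251e-05
[[-0.0001 -0.0001  0.2786]
 [ 0.0001 -0.0153  0.0086]
 [-0.     -0.0153 -0.0017]
 [-0.0001 -0.0157  0.5433]
 [-0.0003 -0.0157  0.    ]
 [ 0.0003 -0.0002  0.4725]
 [-0.0001 -0.0002  0.0101]
 [-0.      0.0001  0.3167]]
```

```bash
cat > ik.py <<'E'
from fk2 import *
mid=np.array([.540,-.0935,.130])
def ori(T,yaw=-.016,flip=0):
    z=np.array([np.sin(T),0,-np.cos(T)]);y=np.array([0,1.,0]);
    if flip:y=-y
    return R.from_euler('z',yaw).as_matrix()@np.c_[np.cross(y,z),y,z]
rng=np.random.default_rng(0)
def ik(p,M,n=12,seed=None):
    best=None
    for k in range(n):
        q0=seed if (seed is not None and k==0) else rng.uniform(lo,hi)
        def f(q):
            pp,MM=fk(q);m=(q-lo)/(hi-lo)
            return np.r_[(pp-p)*20,(R.from_matrix(M.T@MM)).as_rotvec()*5, .003*(m-.5)]
        s_=least_squares(f,np.clip(q0,lo+1e-3,hi-1e-3),bounds=(lo,hi),max_nfev=80)
        pp,MM=fk(s_.x);ep=np.linalg.norm(pp-p);er=np.linalg.norm(R.from_matrix(M.T@MM).as_rotvec())
        if best is None or s_.cost<best[0]: best=(s_.cost,s_.x,ep,er)
    return best
if __name__=="__main__":
    np.set_printoptions(precision=3,suppress=True)
    for T in (38,42,46):
      for flip in (0,1):
        M=ori(np.radians(T),flip=flip)
        for back in (0,.06,.12):
            g=mid-M[:,2]*back; tcp=g+M[:,2]*.019
            b=ik(tcp,M); print(T,flip,back,"err mm %.2f deg %.2f"%(b[2]*1e3,np.degrees(b[3])),b[1])
E
python3 ik.py
```

```text
38 0 0 err mm 0.00 deg 0.00 [ 1.171  0.715 -1.331  2.354  1.915  0.625 -0.011]
38 0 0.06 err mm 0.00 deg 0.00 [ 1.32   0.493 -1.41   2.395  1.743  0.434  0.065]
38 0 0.12 err mm 9.02 deg 2.11 [ 1.246  0.002 -1.056  2.404 -0.909  0.17   2.615]
38 1 0 err mm 0.00 deg 0.00 [-0.033  0.307  0.13   2.421  3.447  0.259  1.31 ]
38 1 0.06 err mm 0.00 deg 0.00 [ 0.974  0.252 -0.951  2.408  2.099  0.17   2.751]
38 1 0.12 err mm 9.17 deg 2.08 [ 1.266  0.002 -1.075  2.403 -0.908  0.17  -0.527]
42 0 0 err mm 0.00 deg 0.00 [ 1.118  0.651 -1.228  2.397  2.17   0.576 -0.277]
42 0 0.06 err mm 1.15 deg 0.33 [ 1.328  0.517 -1.41   2.44   1.994  0.462 -0.159]
42 0 0.12 err mm 17.15 deg 2.48 [ 1.447  0.205 -1.41   2.44   1.817  0.17  -0.1  ]
42 1 0 err mm 0.00 deg 0.00 [ 0.315  0.334 -0.26   2.44   3.063  0.355  1.74 ]
42 1 0.06 err mm 1.25 deg 0.34 [ 1.318  0.5   -1.392  2.44   2.01   0.445  2.96 ]
42 1 0.12 err mm 12.83 deg 2.92 [ 1.642 -0.013 -1.41   2.437 -1.37   0.17  -0.043]
46 0 0 err mm 0.00 deg 0.00 [ 0.988  0.559 -1.037  2.44   2.512  0.556 -0.657]
46 0 0.06 err mm 10.39 deg 2.90 [ 1.341  0.548 -1.41   2.44   2.07   0.467 -0.197]
46 0 0.12 err mm 22.43 deg 5.31 [ 1.392  0.072 -1.154  2.44   4.51   0.17  -2.722]
46 1 0 err mm 0.00 deg 0.00 [ 0.989  0.56  -1.039  2.44   2.509  0.557  2.488]
46 1 0.06 err mm 10.41 deg 2.91 [ 1.341  0.547 -1.41   2.44   2.07   0.467  2.944]
46 1 0.12 err mm 22.47 deg 5.31 [ 1.392  0.071 -1.154  2.44   4.51   0.17   0.419]
```

Call:
carry_out:
  motion: "0 -10 3 -29 0;0 -10 3 -29 0;0 -18 4 -36 0;0 -26 5 -36 0;0 -26 0 -36 0;0 -26 -15 -36 0;0 -26 -25 -36 0;0 -26 -25 -36 -0.04"

```text
clock: 12.2
tcp_pos: [0.4857, -0.1828, 0.4828]
orientation: [0.048, 2.516, 0.12]
contact_force: [2.3, -0.5, -0.6]
grip_width: 0.0853
```

```bash
python3 st.py
```

```text
12.2 tcp [ 0.4857 -0.1828  0.4828] q [ 0.2424 -0.227   0.1561  1.9365 -0.3446  0.9018  2.0791]
[[-0.812   0.0067  0.5836]
 [ 0.062   0.9953  0.0749]
 [-0.5804  0.097  -0.8086]]
F [ 2.297  -0.5462 -0.5547] w 0.08529535969678359
tilt deg 36.04522349635647 grip [ 0.4748 -0.1842  0.4979]
grip->mid in tool axes mm [166.2181  55.0248 342.3485]
lamp corner in tool axes from grip [123.372   65.8009 234.6402]
```

Call:
carry_out:
  motion: "0 -19 -21 -39 0;0 -19 -21 -39 0;0 -19 -21 -39 0;0 -19 -21 -39 0;0 -19 -21 -39 0;0 -19 -21 -39 0;0 -19 -21 -39 0;0 -19 -21 -39 0"

```text
clock: 13.2
tcp_pos: [0.4257, -0.3825, 0.8069]
orientation: [0.048, 2.516, 0.119]
contact_force: [0.3, -1.0, 0.5]
grip_width: 0.0856
```

```bash
python3 st.py
```

```text
13.2 tcp [ 0.4257 -0.3825  0.8069] q [ 0.4322  0.1072  0.5972  0.9388 -0.6402  1.7686  2.3086]
[[-0.812   0.0071  0.5836]
 [ 0.0623  0.9953  0.0746]
 [-0.5804  0.097  -0.8086]]
F [ 0.2679 -1.0305  0.5249] w 0.08562084447765694
tilt deg 36.043411577676544 grip [ 0.4147 -0.3839  0.822 ]
grip->mid in tool axes mm [318.0115 222.8128 654.3416]
lamp corner in tool axes from grip [275.1671 233.5725 546.631 ]
```

Call:
carry_out:
  motion: "0 -22 -3 -22 0;0 -22 -3 -22 0;0 -22 -3 -22 0;0 -22 -3 -22 0;0 -22 -3 -22 0;0 -22 -3 -22 0;0 -22 -3 -22 0;0 -22 -3 -22 0"

```text
clock: 14.2
tcp_pos: [0.4754, -0.3826, 0.8992]
orientation: [0.044, 2.486, 0.066]
contact_force: [0.6, -0.0, 0.4]
grip_width: 0.0857
```

```bash
python3 st.py
```

```text
14.2 tcp [ 0.4754 -0.3826  0.8992] q [ 0.9775  0.3277 -0.3955  0.3838 -0.2949  1.9154  1.9921]
[[-0.793   0.0158  0.609 ]
 [ 0.0482  0.9982  0.0368]
 [-0.6073  0.0585 -0.7923]]
F [ 0.5667 -0.0062  0.3862] w 0.08566423440701242
tilt deg 37.594932571335484 grip [ 0.464  -0.3833  0.9141]
grip->mid in tool axes mm [429.8047 244.5432 678.1932]
lamp corner in tool axes from grip [383.3893 250.7141 571.6073]
```

Call:
carry_out:
  motion: "0 -22 -3 -22 0;0 -22 -3 -22 0;0 -22 -3 -22 0;0 -22 -3 -22 0;0 -22 -3 -22 0;0 -22 -3 -22 0;0 0 0 0 0;0 0 0 0 0"

```text
clock: 15.2
tcp_pos: [0.4751, -0.3654, 0.9651]
orientation: [0.067, 2.362, -0.002]
contact_force: [-0.2, -0.6, -1.3]
grip_width: 0.0858
```

```bash
python3 st.py
```

```text
15.2 tcp [ 0.4751 -0.3654  0.9651] q [ 0.8023  0.33    0.0931  0.2423 -0.6286  1.9152  1.9748]
[[-0.7105  0.0493  0.7019]
 [ 0.0483  0.9986 -0.0212]
 [-0.702   0.0188 -0.7119]]
F [-0.1668 -0.5754 -1.2902] w 0.08583336830030343
tilt deg 44.60909350606621 grip [ 0.4619 -0.365   0.9784]
grip->mid in tool axes mm [553.2446 258.9732 653.0174]
lamp corner in tool axes from grip [493.8117 259.7204 552.9166]
```

```bash
cat > feas.py <<'E'
from ik import *
from bench import r
np.set_printoptions(precision=3,suppress=True)
o=r.get_obs();M0=R.from_rotvec(o['orientation']).as_matrix()@R.from_euler('z',-.046).as_matrix()
print(M0)
for T in (0,-4):
  M=R.from_euler('y',np.radians(T)*-1).as_matrix()@M0
  print("tilt",np.degrees(np.arccos(-M[2,2])))
  for perp in (0,.01):
    for back in (0,.03,.06,.09):
        g=mid-M[:,2]*back-M[:,0]*perp
        b=ik(g+M[:,2]*.019,M,n=10);print(perp,back,"err %.2f mm %.2f deg"%(b[2]*1e3,np.degrees(b[3])),b[1])
E
python3 feas.py
```

```text
[[-0.712  0.017  0.702]
 [ 0.002  1.    -0.021]
 [-0.702 -0.013 -0.712]]
tilt 44.60909350606621
0 0 err 0.00 mm 0.00 deg [ 0.78   0.445 -0.795  2.439  2.649  0.471 -0.878]
0 0.03 err 2.41 mm 0.64 deg [ 1.26   0.703 -1.41   2.44   2.108  0.661 -0.176]
0 0.06 err 7.57 mm 2.12 deg [ 1.326  0.532 -1.41   2.44   2.031  0.479 -0.175]
0 0.09 err 11.40 mm 3.31 deg [ 1.416  0.344 -1.41   2.44   1.971  0.268 -0.175]
0.01 0 err 0.00 mm 0.00 deg [ 1.016  0.56  -1.091  2.41   2.365  0.535 -0.512]
0.01 0.03 err 0.00 mm 0.00 deg [ 1.176  0.558 -1.27   2.437  2.231  0.538 -0.37 ]
0.01 0.06 err 4.03 mm 1.12 deg [ 1.321  0.519 -1.41   2.44   2.06   0.48  -0.212]
0.01 0.09 err 7.90 mm 2.29 deg [ 1.413  0.331 -1.41   2.44   2.028  0.269 -0.241]
tilt 40.611065323036065
0 0 err 0.00 mm 0.00 deg [ 1.115  0.649 -1.241  2.384  2.088  0.582 -0.201]
0 0.03 err 0.00 mm 0.00 deg [ 1.252  0.668 -1.41   2.408  1.956  0.622 -0.064]
0 0.06 err 0.00 mm 0.00 deg [ 1.245  0.414 -1.298  2.433  2.018  0.375 -0.23 ]
0 0.09 err 1.47 mm 0.43 deg [ 1.403  0.317 -1.41   2.44   1.87   0.267 -0.105]
0.01 0 err 0.00 mm 0.00 deg [ 1.126  0.655 -1.263  2.365  2.041  0.585 -0.151]
0.01 0.03 err 0.00 mm 0.00 deg [ 1.151  0.508 -1.24   2.392  2.03   0.456 -0.209]
0.01 0.06 err 0.00 mm 0.00 deg [ 1.312  0.494 -1.41   2.411  1.881  0.454 -0.063]
0.01 0.09 err 0.00 mm 0.00 deg [ 1.4    0.309 -1.41   2.428  1.851  0.263 -0.09 ]
```

```bash
cat > emu.py <<'E'
from ik import *
def step(q,p,M,wr=5/20,k=1e-3,wc=0.,wq=None):
    def f(x):
        pp,MM=fk(x)
        return np.r_[(pp-p),wr*R.from_matrix(M.T@MM).as_rotvec(),k*(x-q),wc*((x-lo)/(hi-lo)-.5)]
    s_=least_squares(f,np.clip(q,lo+1e-6,hi-1e-6),bounds=(lo,hi),max_nfev=40);return s_.x
def run(q,rowsl,**kw):
    q=np.array(q);out=[]
    for fx,dx,dy,dz,tw in rowsl:
        p,M=fk(q)
        p2=p+M@(np.array([dx,dy,dz])/1e3);M2=M@R.from_euler('z',tw).as_matrix()
        q=step(q,p2,M2,**kw);out.append(q)
    return out
if __name__=="__main__":
    np.set_printoptions(precision=3,suppress=True)
    A=[-1.1573,-.2765,.5078,.9488,.5093,1.7327,1.1556]
    B=[0.3314,-0.337,-0.224,1.488,-0.1856,1.2724,1.6398]
    rb=[(0,35,-10,42,0)]+[(0,37,-11,43,0)]*7
    Cq=[0.2424,-0.227,0.1561,1.9365,-0.3446,0.9018,2.0791]; rc=[(0,-19,-21,-39,0)]*8
    D_=[0.2153,-0.1632,-0.0454,2.3641,-0.5717,0.3032,2.2228]; rd=[(0,22,-3,0,0)]*2+[(0,22,-4,0,0)]+[(0,0,0,20,0)]*3+[(0,0,0,15,0)]
    E_=[-.4498,.2289,.5666,.5687,-.1786,1.9153,1.5315]; re=[(0,-15,0,-30,0)]*8
    for kw in (dict(wr=.3),dict(wr=.3,wc=.003),dict(wr=.1),dict(wr=1.)):
        print(kw)
        print(run(B,rb,**kw)[-1],"actual [0.2153,-0.1632,-0.0454,2.3641,-0.5717,0.3032,2.2228]")
        print(run(Cq,rc,**kw)[-1],"actual [0.4322,0.1072,0.5972,0.9388,-0.6402,1.7686,2.3086]")
        print(run(D_,rd,**kw)[-1],"actual [0.3763,0.0123,-0.2015,2.4154,-1.2745,0.1696,2.9585]")
        print(run(E_,re,**kw)[-1],"actual [-.5527,.1682,.7134,.4311,-.2083,1.9152,1.5324]")
E
python3 emu.py
```

```text
{'wr': 0.3}
[ 0.307 -0.193 -0.114  2.367 -0.547  0.382  2.204] actual [0.2153,-0.1632,-0.0454,2.3641,-0.5717,0.3032,2.2228]
[ 0.473  0.108  0.547  0.935 -0.633  1.766  2.304] actual [0.4322,0.1072,0.5972,0.9388,-0.6402,1.7686,2.3086]
[ 0.455  0.033 -0.269  2.43  -1.266  0.17   2.96 ] actual [0.3763,0.0123,-0.2015,2.4154,-1.2745,0.1696,2.9585]
[-0.524  0.244  1.28   0.24  -0.776  1.917  1.59 ] actual [-.5527,.1682,.7134,.4311,-.2083,1.9152,1.5324]
{'wr': 0.3, 'wc': 0.003}
[-0.186 -0.248  0.303  2.39  -0.193  0.356  1.858] actual [0.2153,-0.1632,-0.0454,2.3641,-0.5717,0.3032,2.2228]
[ 0.792  0.111  0.152  0.915 -0.568  1.746  2.264] actual [0.4322,0.1072,0.5972,0.9388,-0.6402,1.7686,2.3086]
[ 0.448  0.033 -0.262  2.43  -1.266  0.17   2.96 ] actual [0.3763,0.0123,-0.2015,2.4154,-1.2745,0.1696,2.9585]
[-0.523  0.24   1.239  0.24  -0.738  1.915  1.585] actual [-.5527,.1682,.7134,.4311,-.2083,1.9152,1.5324]
{'wr': 0.1}
[ 0.401 -0.242 -0.175  2.369 -0.508  0.518  2.177] actual [0.2153,-0.1632,-0.0454,2.3641,-0.5717,0.3032,2.2228]
[ 0.472  0.107  0.548  0.936 -0.633  1.766  2.304] actual [0.4322,0.1072,0.5972,0.9388,-0.6402,1.7686,2.3086]
[ 0.471  0.048 -0.285  2.43  -1.262  0.17   2.96 ] actual [0.3763,0.0123,-0.2015,2.4154,-1.2745,0.1696,2.9585]
[-0.628  0.194  1.3    0.24  -0.698  1.756  1.579] actual [-.5527,.1682,.7134,.4311,-.2083,1.9152,1.5324]
{'wr': 1.0}
[ 0.205 -0.157 -0.035  2.362 -0.592  0.289  2.242] actual [0.2153,-0.1632,-0.0454,2.3641,-0.5717,0.3032,2.2228]
[ 0.473  0.108  0.547  0.935 -0.633  1.766  2.304] actual [0.4322,0.1072,0.5972,0.9388,-0.6402,1.7686,2.3086]
[ 0.587  0.009 -0.401  2.417 -1.272  0.17   2.96 ] actual [0.3763,0.0123,-0.2015,2.4154,-1.2745,0.1696,2.9585]
[-0.61   0.152  0.724  0.548 -0.166  1.92   1.533] actual [-.5527,.1682,.7134,.4311,-.2083,1.9152,1.5324]
```

```bash
cat > plan.py <<'E'
from emu import *
import itertools
def goto(q,target,stp=.05,maxn=40,tol=.003):
    n=0
    while n<maxn:
        p,M=fk(q);d=target-p;L=np.linalg.norm(d)
        if L<tol: break
        q=step(q,p+d*min(1,stp/L),M,wr=1.);n+=1
        if np.linalg.norm(fk(q)[0]-p)<.001 and L>tol: break
    return q,n,np.linalg.norm(target-fk(q)[0])
def lev_target(q,back,perp):
    p,M=fk(q);return mid-M[:,2]*(back-.019)-M[:,0]*perp
if __name__=="__main__":
    from bench import r
    np.set_printoptions(precision=3,suppress=True)
    q0=r.get_obs()['joints']; p,M=fk(q0); q0=step(q0,p,M@R.from_euler('z',-.046).as_matrix(),wr=1.)
    for Y,z1,x1,z2 in itertools.product((.0,.15,.3,.45),(.6,),(.45,.35),(.30,.22)):
        q=q0;s=[]
        for W in ((x1,Y,.8),(x1,Y,z1),(x1,Y,z2)):
            q,n,e=goto(q,np.array(W));s.append((n,round(e*1e3)))
        qa=q
        for back,perp in ((.10,.005),(.06,.005),(.03,.004),(0,.0)):
            q,n,e=goto(q,lev_target(q,back,perp),stp=.03);s.append((n,round(e*1e3)))
        p,M=fk(q)
        print(Y,x1,z2,s,"qa",qa,"q",q,"tilt %.1f"%np.degrees(np.arccos(-M[2,2])),M[:,1])
E
python3 plan.py
```

```text
0.0 0.45 0.3 [(10, 5), (26, 11), (6, 3), (5, 0), (2, 0), (1, 0), (1, 0)] qa [ 0.166 -0.25  -0.347  2.333  0.111  0.494  1.276] q [ 0.812  0.415 -0.865  2.315  1.73   0.303 -0.008] tilt 32.6 [ 0.024  0.999 -0.023]
0.0 0.45 0.22 [(10, 5), (26, 11), (8, 0), (4, 0), (2, 0), (1, 0), (1, 0)] qa [ 0.417 -0.106 -0.619  2.44   0.354  0.253  1.017] q [ 0.814  0.416 -0.867  2.315  1.731  0.304 -0.009] tilt 32.7 [ 0.024  0.999 -0.023]
0.0 0.35 0.3 [(32, 9), (28, 9), (7, 0), (8, 0), (2, 0), (1, 0), (1, 0)] qa [ 0.13  -0.308 -0.295  2.281 -0.028  0.911  1.408] q [ 0.167  0.333 -0.137  2.139  0.147  0.422  1.472] tilt 14.6 [ 0.018  1.    -0.022]
0.0 0.35 0.22 [(32, 9), (28, 9), (8, 0), (7, 0), (2, 0), (1, 0), (1, 0)] qa [ 0.129 -0.203 -0.332  2.408  0.017  0.683  1.338] q [ 0.181  0.333 -0.154  2.139  0.16   0.422  1.46 ] tilt 14.6 [ 0.018  1.    -0.022]
0.15 0.45 0.3 [(11, 0), (8, 12), (6, 1), (16, 9), (2, 0), (1, 0), (1, 0)] qa [-0.363 -0.184 -0.418  2.387  0.95   0.591  0.035] q [ 1.098  0.644 -1.234  2.391  2.103  0.606 -0.233] tilt 41.0 [ 0.028  0.999 -0.026]
0.15 0.45 0.22 [(11, 0), (8, 12), 
[... 1621 characters left out ...]
3.619  0.396 -1.557] tilt 50.1 [-0.177  0.972  0.157]
0.45 0.45 0.22 [(40, 11), (4, 0), (10, 0), (23, 21), (1, 0), (1, 0), (1, 0)] qa [-0.305  0.522 -1.11   2.196  1.732  1.135 -0.83 ] q [ 1.316  0.796 -1.24   2.396  2.653  0.377 -0.451] tilt 50.1 [-0.158  0.977  0.141]
0.45 0.35 0.3 [(34, 9), (4, 0), (9, 0), (24, 16), (1, 0), (1, 0), (1, 0)] qa [-0.353  0.285 -1.216  2.129  1.283  1.145 -0.631] q [ 1.234  0.707 -1.223  2.393  2.43   0.417 -0.365] tilt 45.6 [-0.093  0.992  0.09 ]
0.45 0.35 0.22 [(34, 9), (4, 0), (10, 0), (23, 15), (1, 0), (1, 0), (1, 0)] qa [-0.491  0.46  -1.132  2.199  1.452  1.234 -0.849] q [ 1.226  0.699 -1.223  2.392  2.4    0.424 -0.349] tilt 45.1 [-0.086  0.993  0.084]
```

Call:
carry_out:
  motion: "0 9 48 6 -0.046;0 10 48 6 0;0 10 48 6 0;0 10 48 6 0;0 10 48 6 0;0 10 48 6 0;0 10 48 6 0;0 10 48 6 0"

```text
clock: 16.2
tcp_pos: [0.4603, 0.0229, 0.8707]
orientation: [0.006, 2.363, -0.028]
contact_force: [0.2, 0.3, 1.2]
grip_width: 0.0853
```

```bash
cat > tgt.py <<'E'
import sys
from plan import *
from bench import r
np.set_printoptions(precision=3,suppress=True)
o=r.get_obs();q=o['joints'];p,M=fk(q)
print("t",o['clock'],"p",p,"q",q,"tilt %.1f"%np.degrees(np.arccos(-M[2,2])),"y",M[:,1],"F",o['contact_force'],"fkerr",np.linalg.norm(p-o['tcp_pos']))
a=[float(v) for v in sys.argv[1:]]
if len(a)==3: t=np.array(a)
elif len(a)==2: t=lev_target(q,*a)
else: sys.exit()
print("target",t,"shift tool mm",M.T@(t-p)*1e3)
E
python3 tgt.py .45 .3 .7
```

```text
t 16.2 p [0.46  0.023 0.871] q [ 0.37  -0.261 -0.409  1.146 -0.032  1.458  1.487] tilt 44.6 y [ 0.013  1.    -0.019] F [0.166 0.255 1.195] fkerr 9.278315226565788e-05
target [0.45 0.3  0.7 ] shift tool mm [126.08  280.162 108.161]
```

Call:
carry_out:
  motion: "0 21 47 18 0;0 21 47 18 0;0 21 47 18 0;0 21 47 18 0;0 21 47 18 0;0 21 46 18 0;0 38 -1 40 0;0 38 -1 40 0"

```text
clock: 17.2
tcp_pos: [0.4519, 0.2967, 0.5895]
orientation: [0.003, 2.362, -0.028]
contact_force: [0.4, 0.7, -0.3]
grip_width: 0.0859
```

```bash
python3 tgt.py .45 .3 .3
```

```text
t 17.2 p [0.452 0.297 0.589] q [ 0.357 -0.305 -1.058  1.703  0.304  1.028  0.726] tilt 44.7 y [ 0.01   1.    -0.019] F [ 0.438  0.721 -0.293] fkerr 0.00010107171073893595
target [0.45 0.3  0.3 ] shift tool mm [204.84    8.871 204.39 ]
```

Call:
carry_out:
  motion: "0 40 2 40 0;0 40 2 40 0;0 40 2 40 0;0 40 2 40 0;0 40 2 40 0;0 4 -25 4 0;0 4 -30 4 0;0 4 -30 4 0"

```text
clock: 18.2
tcp_pos: [0.4462, 0.2063, 0.3229]
orientation: [0.012, 2.383, -0.049]
contact_force: [0.3, -0.1, -0.9]
grip_width: 0.0856
```

```bash
python3 tgt.py .1 .005
```

```text
t 18.2 p [0.446 0.206 0.323] q [ 0.39  -0.223 -1.144  2.266  0.706  0.549  0.227] tilt 43.5 y [ 0.023  0.999 -0.032] F [ 0.29  -0.143 -0.917] fkerr 7.125935361756336e-05
target [ 0.488 -0.09   0.192] shift tool mm [  61.109 -291.125  135.151]
```

```bash
cat > sim.py <<'E'
from plan import *
from bench import r
np.set_printoptions(precision=3,suppress=True)
q0=r.get_obs()['joints']
for via in ([],[(.46,.1,.25)],[(.45,.15,.22)],[(.45,.05,.21)],[(.46,0.0,.23)],[(.48,.1,.2)]):
    q=q0;s=[]
    for W in via: q,n,e=goto(q,np.array(W),stp=.03);s.append((n,round(e*1e3)))
    for back,perp in ((.10,.005),(.06,.005),(.03,.004),(0,.0)):
        q,n,e=goto(q,lev_target(q,back,perp),stp=.03);s.append((n,round(e*1e3)))
        if back==.1: qa=q
    p,M=fk(q);print(via,s,qa,q,"tilt %.1f"%np.degrees(np.arccos(-M[2,2])),M[:,1])
E
python3 sim.py
```

```text
[] [(17, 10), (2, 0), (1, 0), (1, 0)] [ 1.417  0.25  -1.41   2.44   1.913  0.228 -0.172] [ 1.096  0.643 -1.232  2.392  2.11   0.607 -0.232] tilt 41.2 [ 0.023  0.999 -0.031]
[(0.46, 0.1, 0.25)] [(6, 3), (12, 10), (2, 0), (1, 0), (1, 0)] [ 1.418  0.25  -1.41   2.44   1.916  0.227 -0.175] [ 1.097  0.644 -1.232  2.393  2.112  0.607 -0.232] tilt 41.2 [ 0.022  0.999 -0.031]
[(0.45, 0.15, 0.22)] [(5, 5), (13, 9), (2, 0), (1, 0), (1, 0)] [ 1.415  0.248 -1.41   2.44   1.902  0.23  -0.165] [ 1.095  0.643 -1.233  2.392  2.104  0.611 -0.228] tilt 41.1 [ 0.024  0.999 -0.033]
[(0.45, 0.05, 0.21)] [(23, 9), (5, 0), (2, 0), (1, 0), (1, 0)] [ 1.232  0.149 -1.239  2.398  1.346  0.188  0.31 ] [ 1.029  0.579 -1.181  2.353  1.907  0.567 -0.106] tilt 36.9 [ 0.042  0.998 -0.055]
[(0.46, 0.0, 0.23)] [(22, 6), (4, 0), (2, 0), (1, 0), (1, 0)] [ 1.274  0.171 -1.311  2.418  1.564  0.239  0.083] [ 1.026  0.596 -1.197  2.367  1.955  0.619 -0.157] tilt 38.2 [ 0.055  0.996 -0.069]
[(0.48, 0.1, 0.2)] [(9, 9), (9, 10), (2, 0), (1, 0), (1, 0)] [ 1.41   0.247 -1.41   2.44   1.909  0.237 -0.176] [ 1.092  0.643 -1.232  2.394  2.11   0.617 -0.236] tilt 41.3 [ 0.026  0.999 -0.036]
```

Call:
carry_out:
  motion: "0 8 -21 12 0;0 8 -21 12 0;0 8 -21 12 0;0 8 -21 13 0;0 8 -21 13 0;0 3 -27 8 0;0 3 -27 8 0;0 3 -27 8 0"

```text
clock: 19.2
tcp_pos: [0.4846, 0.0315, 0.2501]
orientation: [0.018, 2.404, -0.061]
contact_force: [-0.2, 0.1, 0.0]
grip_width: 0.0856
```

```bash
python3 tgt.py .1 .005; python3 sim.py | head -1; python3 st.py | tail -2
```

```text
t 19.2 p [0.485 0.031 0.25 ] q [ 0.733 -0.126 -1.012  2.435  1.086  0.17   0.216] tilt 42.3 y [ 0.03   0.999 -0.039] F [-0.233  0.099  0.017] fkerr 0.00012172551278943204
target [ 0.489 -0.089  0.193] shift tool mm [  35.094 -118.29    51.256]
[] [(7, 9), (2, 0), (1, 0), (1, 0)] [ 1.403  0.245 -1.41   2.44   1.9    0.245 -0.174] [ 1.086  0.642 -1.231  2.395  2.108  0.625 -0.239] tilt 41.3 [ 0.031  0.999 -0.04 ]
grip->mid in tool axes mm [  40.1029 -118.405   150.9163]
lamp corner in tool axes from grip [ -15.052  -123.7069   48.5307]
```

Call:
carry_out:
  motion: "0 6 -20 6 0;0 6 -20 6 0;0 6 -20 6 0;0 6 -20 6 0;0 6 -20 8 0;0 6 -18 8 0;0 3 0 6 0;0 3 0 5 0"

```text
clock: 20.2
tcp_pos: [0.5043, -0.0688, 0.1949]
orientation: [0.037, 2.43, -0.092]
contact_force: [-0.4, -0.3, 1.0]
grip_width: 0.0858
```

```bash
python3 tgt.py .06 .005;  python3 st.py | tail -2; python3 sim.py | head -1
```

```text
t 20.2 p [ 0.504 -0.069  0.195] q [ 1.283  0.265 -1.41   2.436  1.788  0.36  -0.149] tilt 40.9 y [ 0.052  0.997 -0.056] F [-0.409 -0.286  0.952] fkerr 8.2244648799437e-05
target [ 0.517 -0.09   0.164] shift tool mm [ 10.171 -19.02   33.211]
grip->mid in tool axes mm [ 15.1503 -19.0921  92.8783]
lamp corner in tool axes from grip [-37.2521 -26.8897 -10.7855]
[] [(2, 5), (2, 0), (1, 0), (1, 0)] [ 1.37   0.23  -1.41   2.44   1.81   0.279 -0.127] [ 1.062  0.636 -1.231  2.39   2.06   0.655 -0.226] tilt 40.6 [ 0.051  0.997 -0.056]
```

Call:
carry_out:
  motion: "0 2 -6 3 0;0 2 -6 4 0;0 2 -7 4 0;0 2 0 5 0;0 2 0 5 0;0 1 0 6 0;0 0 0 6 0;0 0 0 0 0"

```text
clock: 21.2
tcp_pos: [0.5181, -0.0877, 0.1647]
orientation: [0.034, 2.431, -0.089]
contact_force: [0.0, 0.1, -1.0]
grip_width: 0.0853
```

```bash
python3 tgt.py .0 .0;  python3 st.py | tail -2
python3 - <<'E'
from bench import grab_frame
import cv2
for n in ("side","top"):
    im=grab_frame(n)[:,:,::-1]; a=im[130:330,240:460] if n=="side" else im[180:300,300:460]
    cv2.imwrite(f"pics/{n}2.png",cv2.resize(a,None,fx=3 if n=="side" else 5,fy=3 if n=="side" else 5,interpolation=cv2.INTER_CUBIC))
E
```

```text
t 21.2 p [ 0.518 -0.088  0.165] q [ 1.232  0.464 -1.382  2.429  1.902  0.523 -0.151] tilt 40.8 y [ 0.048  0.997 -0.055] F [ 0.035  0.119 -1.029] fkerr 6.071532944245696e-05
target [ 0.552 -0.095  0.116] shift tool mm [ 5.995 -2.744 59.923]
grip->mid in tool axes mm [ 5.9678 -2.7974 59.6116]
lamp corner in tool axes from grip [-46.3487 -10.377  -44.1117]
```

View pics/side2.png

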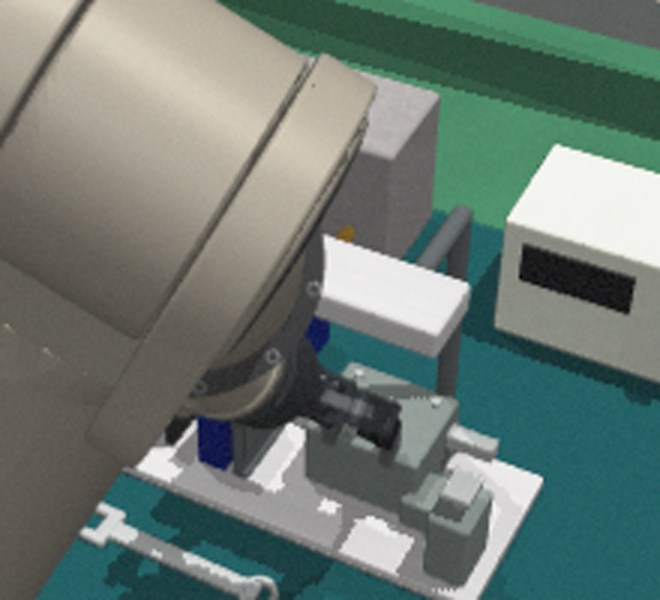

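View pics/top2.png

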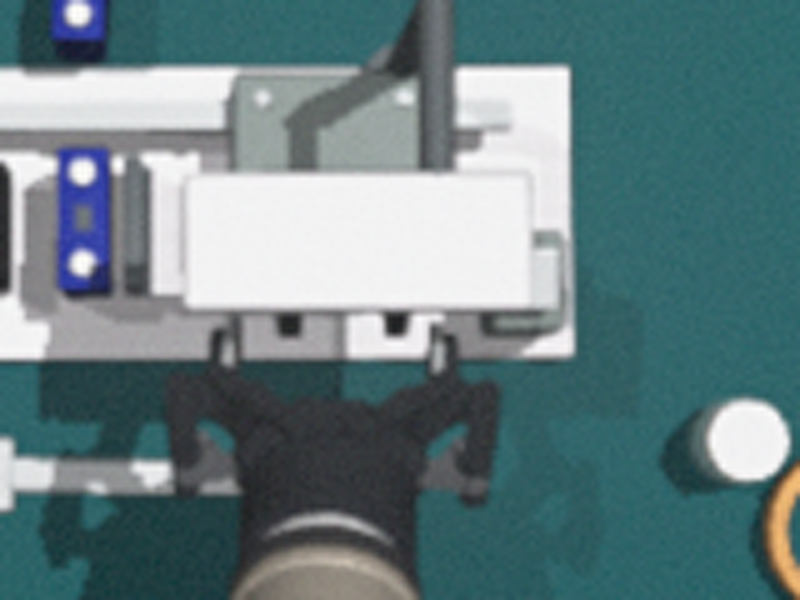

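Call:
carry_out:
  motion: "0 1 -1 6 0;0 1 -1 8 0;0 1 -1 8 0;0 1 0 8 0;0 0 0 8 0;0 0 0 8 0;0 0 0 6 0;0 0 0 0 0"
  newtons: 20

```text
clock: 22.3
tcp_pos: [0.5484, -0.0955, 0.1225]
orientation: [0.036, 2.432, -0.09]
contact_force: [0.2, -0.8, 1.3]
grip_width: 0.0854
```

```bash
python3 tgt.py .0 .0;  python3 st.py | tail -2
```

```text
t 22.3 p [ 0.548 -0.096  0.123] q [ 1.103  0.641 -1.278  2.395  2.031  0.664 -0.188] tilt 40.8 y [ 0.05   0.997 -0.056] F [ 0.15 -0.84  1.26] fkerr 5.3734610601272205e-05
target [ 0.552 -0.095  0.116] shift tool mm [1.542 1.253 7.756]
grip->mid in tool axes mm [1.5081 1.2116 7.4643]
lamp corner in tool axes from grip [-50.735   -6.4708 -96.2885]
```

Call:
carry_out:
  motion: "0.3 0 1 2 0;0.7 0 0 0 0;0.7 0 0 0 0;0.7 0 0 0 0;0.7 0 0 0 0;0.7 0 0 0 0;0.7 0 0 0 0;0.7 0 0 0 0"
  newtons: 20

```text
clock: 23.3
tcp_pos: [0.5492, -0.0941, 0.1218]
orientation: [0.033, 2.431, -0.091]
contact_force: [-7.7, -0.7, 9.9]
grip_width: 0.0379
```

```bash
python3 st.py
python3 - <<'E'
from bench import grab_frame
import cv2
for n in ("top",):
    im=grab_frame(n)[:,:,::-1]; a=im[180:300,270:430]
    cv2.imwrite(f"pics/{n}3.png",cv2.resize(a,None,fx=5,fy=5,interpolation=cv2.INTER_CUBIC))
E
```

```text
23.3 tcp [ 0.5492 -0.0941  0.1218] q [ 1.0977  0.6451 -1.2773  2.3944  2.0338  0.6695 -0.1903]
[[-0.7589  0.0484  0.6494]
 [-0.0001  0.9972 -0.0745]
 [-0.6512 -0.0566 -0.7568]]
F [-7.6757 -0.6849  9.8933] w 0.03790919261408522
tilt deg 40.819540899087926 grip [ 0.5371 -0.0927  0.136 ]
grip->mid in tool axes mm [ 1.6749 -0.2728  6.4743]
lamp corner in tool axes from grip [-50.6647  -8.023  -97.2248]
```

View pics/top3.png

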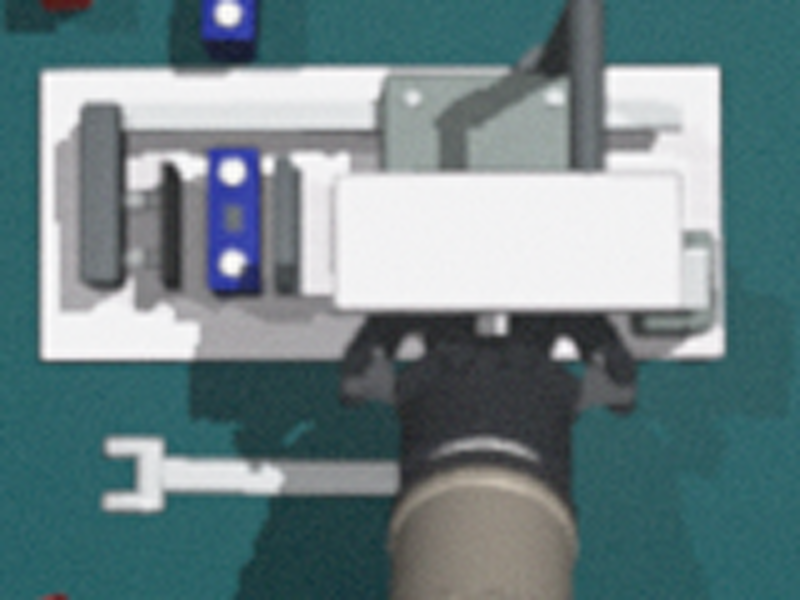

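Call:
carry_out:
  motion: "0.1 0 0 0 0;0.1 0 0 0 0;0.1 0 0 0 0;0.1 0 0 0 0;0.7 0 0 0 0;0.7 0 0 0 0;0.7 0 0 0 0;0.7 0 0 0 0"

```text
clock: 24.35
tcp_pos: [0.5492, -0.0941, 0.1217]
orientation: [0.034, 2.431, -0.091]
contact_force: [-8.1, -0.2, 11.0]
grip_width: 0.0381
```

```bash
python3 st.py|head -1;python3 st.py|tail -4
python3 - <<'E'
from bench import grab_frame
import cv2
for n in ("top",):
    im=grab_frame(n)[:,:,::-1]; a=im[180:300,270:430]
    cv2.imwrite(f"pics/{n}4.png",cv2.resize(a,None,fx=5,fy=5,interpolation=cv2.INTER_CUBIC))
E
```

```text
24.35 tcp [ 0.5492 -0.0941  0.1217] q [ 1.0975  0.6456 -1.2771  2.3943  2.0339  0.6697 -0.1903]
F [-8.0674 -0.2125 10.9988] w 0.03805522194921108
tilt deg 40.80703646486867 grip [ 0.5371 -0.0928  0.1358]
grip->mid in tool axes mm [ 1.5788 -0.2741  6.3348]
lamp corner in tool axes from grip [-50.7397  -8.0122 -97.3759]
```

View pics/top4.png

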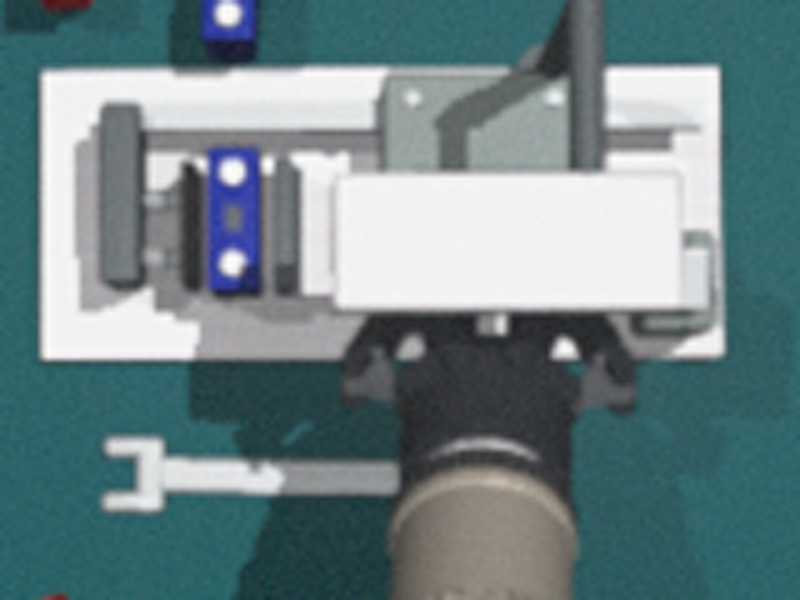

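Call:
carry_out:
  motion: "0.1 0 0 0 0;0.1 0 0 0 0;0.1 0 0 0 0;0.1 0 0 0 0;0.7 0 0 0 0;0.7 0 0 0 0;0.7 0 0 0 0;0.7 0 0 0 0"

```text
clock: 25.4
tcp_pos: [0.5492, -0.0941, 0.1217]
orientation: [0.034, 2.431, -0.091]
contact_force: [-9.6, 0.2, 12.5]
grip_width: 0.0382
```

```bash
python3 st.py|head -1;python3 st.py|tail -4
python3 - <<'E'
from bench import grab_frame
import cv2
for n in ("top",):
    im=grab_frame(n)[:,:,::-1]; a=im[180:300,270:430]
    cv2.imwrite(f"pics/{n}5.png",cv2.resize(a,None,fx=5,fy=5,interpolation=cv2.INTER_CUBIC))
E
```

```text
25.4 tcp [ 0.5492 -0.0941  0.1217] q [ 1.0976  0.6454 -1.2773  2.3945  2.0339  0.6699 -0.1904]
F [-9.5738  0.2119 12.45  ] w 0.03817349667954302
tilt deg 40.81481067611826 grip [ 0.5371 -0.0928  0.1359]
grip->mid in tool axes mm [ 1.5936 -0.2708  6.4169]
lamp corner in tool axes from grip [-50.7365  -8.0318 -97.2862]
```

View pics/top5.png

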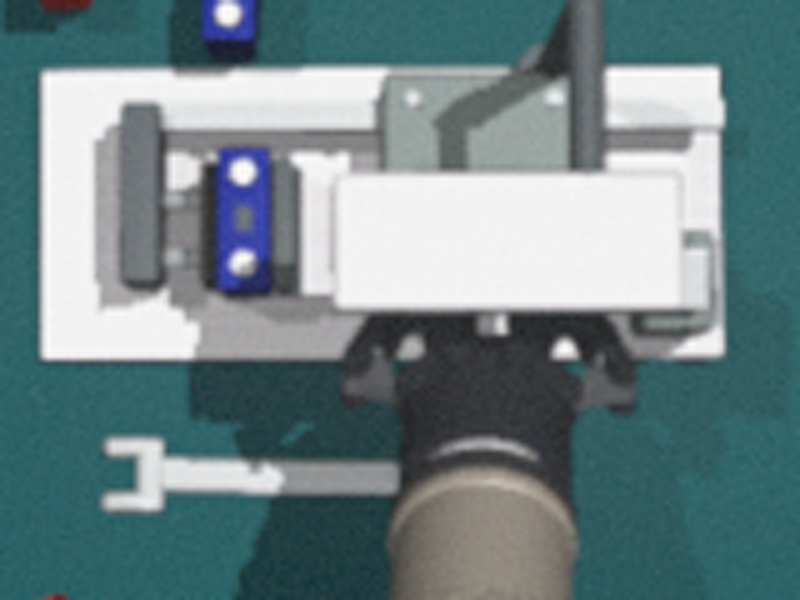

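Call:
carry_out:
  motion: "0.1 0 0 0 0;0.1 0 0 0 0;0.1 0 0 0 0;0.1 0 0 0 0;0.6 0 0 0 0;0.6 0 0 0 0;0.6 0 0 0 0;0.6 0 0 0 0"

```text
clock: 26.45
tcp_pos: [0.5491, -0.0941, 0.1217]
orientation: [0.033, 2.431, -0.091]
contact_force: [-10.6, -2.3, 13.9]
grip_width: 0.038
```

```bash
python3 st.py|head -1;python3 st.py|tail -4
python3 - <<'E'
from bench import grab_frame
import cv2
for n in ("top",):
    im=grab_frame(n)[:,:,::-1]; cv2.imwrite("pics/top6full.png",im);a=im[180:300,270:430]
    cv2.imwrite(f"pics/{n}6.png",cv2.resize(a,None,fx=5,fy=5,interpolation=cv2.INTER_CUBIC))
E
```

```text
26.45 tcp [ 0.5491 -0.0941  0.1217] q [ 1.0976  0.6453 -1.2774  2.3946  2.0339  0.6699 -0.1903]
F [-10.5774  -2.327   13.8855] w 0.038012498505471594
tilt deg 40.816457429164196 grip [ 0.537  -0.0927  0.1359]
grip->mid in tool axes mm [ 1.5664 -0.2694  6.4628]
lamp corner in tool axes from grip [-50.765   -8.0452 -97.2385]
```

View pics/top6.png

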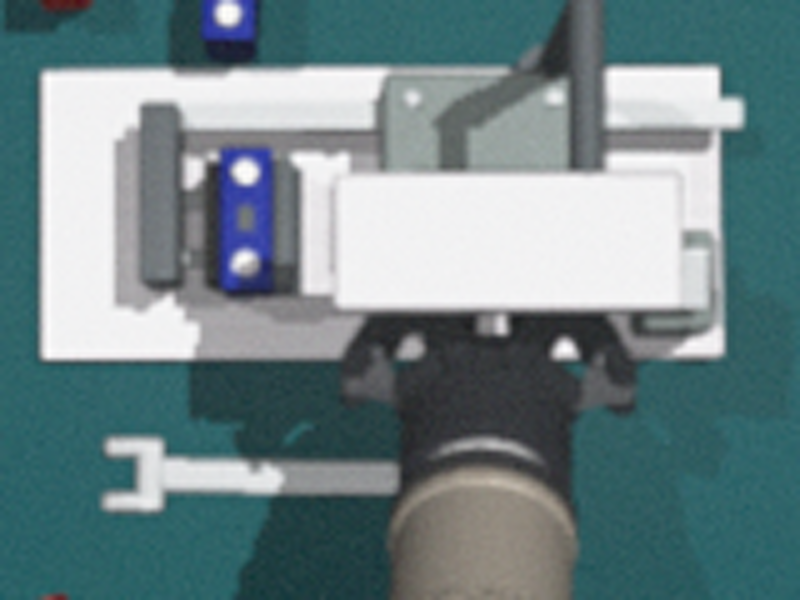

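Call:
carry_out:
  motion: "0.1 0 0 0 0;0.1 0 0 0 0;0.1 0 0 0 0;0.1 0 0 0 0;0.38 0 0 0 0;0.41 0 0 0 0;0.43 0 0 0 0;0.43 0 0 0 0"

```text
clock: 27.5
tcp_pos: [0.5493, -0.0942, 0.1216]
orientation: [0.034, 2.431, -0.091]
contact_force: [-7.0, 0.1, 7.7]
grip_width: 0.0487
```

```bash
python3 st.py|head -1;python3 st.py|tail -4
python3 - <<'E'
from bench import grab_frame
import cv2
for n in ("top",):
    im=grab_frame(n)[:,:,::-1]; cv2.imwrite("pics/top7full.png",im);a=im[180:300,270:430]
    cv2.imwrite(f"pics/{n}7.png",cv2.resize(a,None,fx=5,fy=5,interpolation=cv2.INTER_CUBIC))
E
```

```text
27.5 tcp [ 0.5493 -0.0942  0.1216] q [ 1.0974  0.6458 -1.2769  2.3941  2.0339  0.6697 -0.1903]
F [-6.973   0.079   7.6807] w 0.04866011523057568
tilt deg 40.80317557636114 grip [ 0.5372 -0.0928  0.1357]
grip->mid in tool axes mm [ 1.5976 -0.2145  6.2352]
lamp corner in tool axes from grip [-50.7152  -7.9441 -97.479 ]
```

View pics/top7.png

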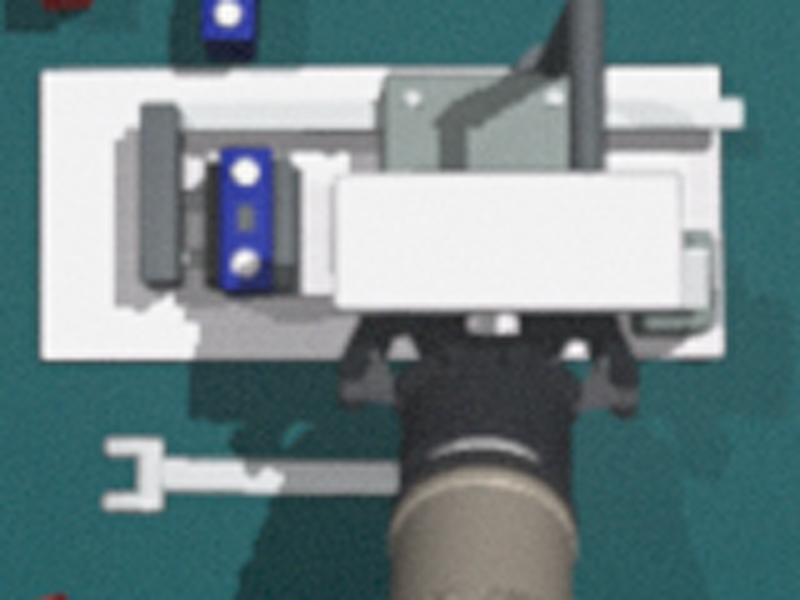

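Call:
carry_out:
  motion: "0.46 0 0 0 0;0.49 0 0 0 0;0.52 0 0 0 0;0.52 0 0 0 0;0.52 0 0 0 0;0.52 0 0 0 0;0.52 0 0 0 0;0.52 0 0 0 0"

```text
clock: 28.55
tcp_pos: [0.5493, -0.0942, 0.1216]
orientation: [0.034, 2.431, -0.091]
contact_force: [-6.6, -0.5, 8.5]
grip_width: 0.0414
```

```bash
cat > jaw.py <<'E'
import sys
from h import *
from bench import grab_frame
im=grab_frame("top")[:,:,::-1]; cv2.imwrite(f"pics/{sys.argv[1]}full.png",im);a=im[195:245,280:345]
cv2.imwrite(f"pics/{sys.argv[1]}.png",cv2.resize(a,None,fx=10,fy=10,interpolation=cv2.INTER_CUBIC))
for k in [sys.argv[1]]+sys.argv[2:]:
    g=cv2.cvtColor(cv2.imread(f"pics/{k}full.png"),cv2.COLOR_BGR2GRAY).astype(float)
    print(k,g[207:211,285:330].mean(0).round().astype(int))   # rows above pad rods, plate visible
    rowb=g[202:206,285:325].mean(0).round().astype(int);print(rowb)
E
python3 st.py|head -1;python3 st.py|tail -4;python3 jaw.py top8 top7 top6
```

```text
28.55 tcp [ 0.5493 -0.0942  0.1216] q [ 1.0973  0.6458 -1.2769  2.3942  2.0339  0.6697 -0.1902]
F [-6.6272 -0.5065  8.5309] w 0.04135672167693794
tilt deg 40.80423862746839 grip [ 0.5372 -0.0928  0.1357]
grip->mid in tool axes mm [ 1.5981 -0.2578  6.241 ]
lamp corner in tool axes from grip [-50.7159  -7.9905 -97.4723]
top8 [241 242 242 242 242 242 242 228 179 164 165 164 142 110 113 117 117 120
 120 113  83 106 140 132 130 132 137 145 132 113 105 106 106 106 108 107
 106 109 110 124 132 132 132 141 146]
[242 241 241 242 241 241 242 242 242 241 234 232 208 117 112 114 116 116
 117 111 131 181 212 222 222 222 220 221 222 221 221 220 222 220 222 221
 221 221 221 221]
top7 [242 242 242 241 242 242 242 228 184 175 164 164 142 114 115 116 117 118
 119 114  87  87 124 132 132 132 137 142 133 114 105 104 104 106 107 108
 106 107 109 125 135 131 135 142 147]
[241 242 242 242 242 242 242 242 242 240 234 232 212 128 113 115 115 115
 118 113 118 164 206 216 222 222 222 221 221 222 221 221 220 221 220 222
 221 221 222 221]
top6 [242 241 242 242 242 242 242 227 184 174 166 161 144 114 115 116 117 120
 119 112  89  90 123 132 132 132 138 144 135 112 108 104 108 106 108 108
 106 106 110 124 134 133 133 140 148]
[241 242 241 242 241 242 241 240 242 241 234 230 211 128 113 114 116 118
 118 113 117 164 205 215 222 221 221 221 222 221 220 221 221 221 220 221
 222 221 223 222]
```

View pics/top8.png

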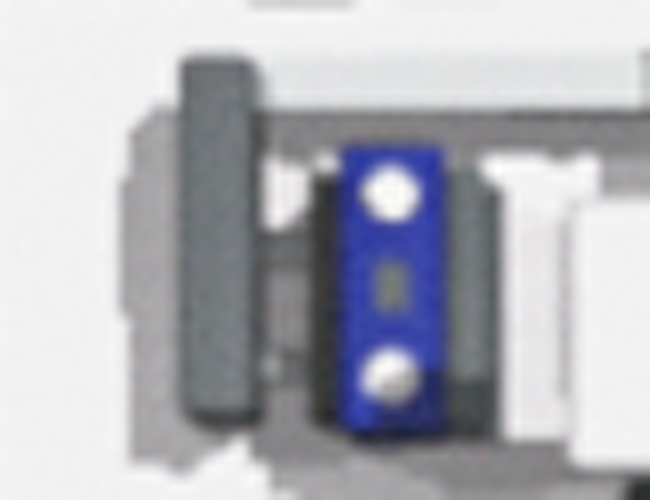

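Call:
carry_out:
  motion: "0.54 0 0 0 0;0.56 0 0 0 0;0.56 0 0 0 0;0.56 0 0 0 0;0.56 0 0 0 0;0.56 0 0 0 0;0.56 0 0 0 0;0.56 0 0 0 0"

```text
clock: 29.6
tcp_pos: [0.5492, -0.0942, 0.1217]
orientation: [0.033, 2.431, -0.091]
contact_force: [-10.1, -1.2, 13.4]
grip_width: 0.0382
```

```bash
python3 st.py|head -1;python3 st.py|tail -4;python3 jaw.py top9 top8
python3 - <<'E'
from bench import grab_frame
import cv2
im=grab_frame("side")[:,:,::-1][180:330,260:430]
cv2.imwrite("pics/side9.png",cv2.resize(im,None,fx=4,fy=4,interpolation=cv2.INTER_CUBIC))
E
```

```text
29.6 tcp [ 0.5492 -0.0942  0.1217] q [ 1.0976  0.6454 -1.2773  2.3945  2.0339  0.6699 -0.1903]
F [-10.083   -1.1626  13.4218] w 0.03819371282666064
tilt deg 40.81478264912603 grip [ 0.537  -0.0928  0.1359]
grip->mid in tool axes mm [ 1.5836 -0.2657  6.4217]
lamp corner in tool axes from grip [-50.7461  -8.0292 -97.2814]
top9 [242 242 242 241 241 242 242 228 186 172 166 163 144 113 115 114 116 117
 119 114  89  87 122 131 132 133 136 144 133 111 104 105 106 107 107 106
 106 107 112 126 133 134 135 140 147]
[242 242 242 241 241 241 242 242 242 241 234 230 212 127 114 116 114 118
 118 112 116 162 206 216 221 222 221 220 222 220 222 220 221 221 222 221
 220 222 220 221]
top8 [241 242 242 242 242 242 242 228 179 164 165 164 142 110 113 117 117 120
 120 113  83 106 140 132 130 132 137 145 132 113 105 106 106 106 108 107
 106 109 110 124 132 132 132 141 146]
[242 241 241 242 241 241 242 242 242 241 234 232 208 117 112 114 116 116
 117 111 131 181 212 222 222 222 220 221 222 221 221 220 222 220 222 221
 221 221 221 221]
```

View pics/side9.png

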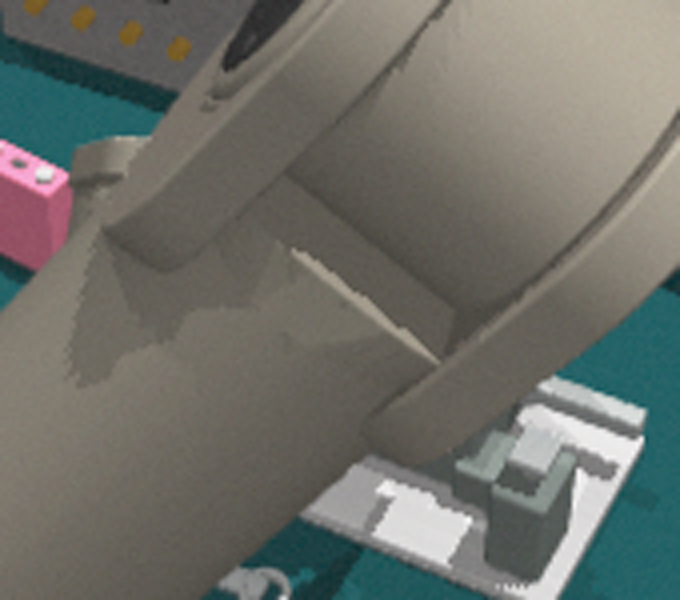

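View pics/top9.png

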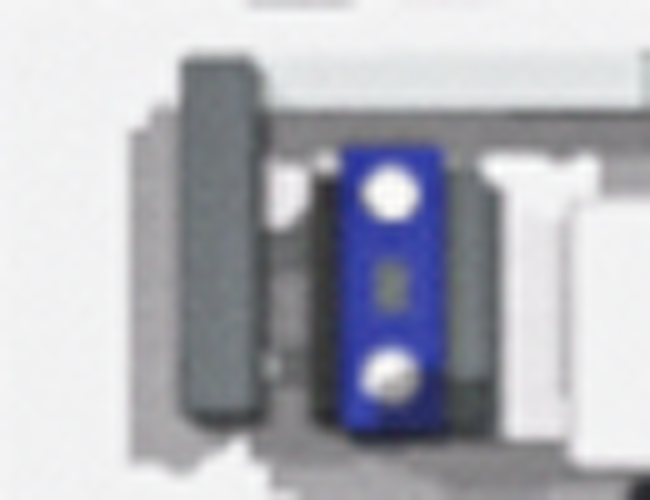

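Call:
carry_out:
  motion: "0.1 0 0 0 0;0.1 0 0 0 0;0.1 0 0 0 0;0.1 0 0 0 0;0.54 0 0 0 0;0.54 0 0 0 0;0.54 0 0 0 0;0.54 0 0 0 0"

```text
clock: 30.7
tcp_pos: [0.549, -0.0941, 0.1218]
orientation: [0.033, 2.431, -0.091]
contact_force: [-12.5, -0.3, 15.9]
grip_width: 0.0404
```

```bash
python3 st.py|head -1;python3 st.py|tail -4;python3 jaw.py top10 top9
```

```text
30.7 tcp [ 0.549  -0.0941  0.1218] q [ 1.0977  0.6452 -1.2776  2.3948  2.0339  0.6702 -0.1903]
F [-12.4675  -0.3224  15.9148] w 0.04037420603448597
tilt deg 40.820858512771586 grip [ 0.5369 -0.0927  0.1359]
grip->mid in tool axes mm [ 1.5209 -0.2959  6.5656]
lamp corner in tool axes from grip [-50.815   -8.1014 -97.1313]
top10 [241 242 240 242 242 241 242 241 241 242 228 183 174 165 162 140 105 113
 116 116 118 119 116  91  72 108 135 144 133 112 105 104 105 108 106 107
 106 108 109 125 134 132 134 141 145]
[241 242 242 242 242 240 241 242 241 242 242 242 237 222 222 192 115 112
 114 116 116 116 113 107 154 200 214 221 221 221 221 221 221 222 221 221
 220 221 222 222]
top9 [242 242 242 241 241 242 242 228 186 172 166 163 144 113 115 114 116 117
 119 114  89  87 122 131 132 133 136 144 133 111 104 105 106 107 107 106
 106 107 112 126 133 134 135 140 147]
[242 242 242 241 241 241 242 242 242 241 234 230 212 127 114 116 114 118
 118 112 116 162 206 216 221 222 221 220 222 220 222 220 221 221 222 221
 220 222 220 221]
```

View pics/top10.png

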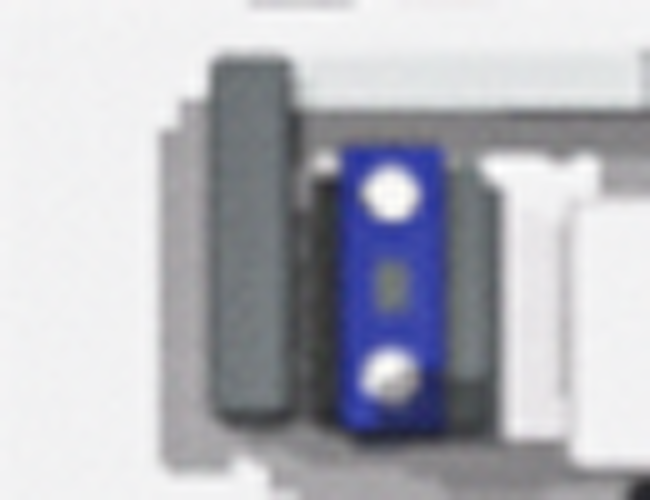

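```bash
cat > simtab.py <<'E'
from plan import *
from bench import r
np.set_printoptions(precision=3,suppress=True)
print("jar",onz("top",449,268,.055)); 
q=r.get_obs()['joints']
def rel(q,d):
    p,M=fk(q);return step(q,p+M@(np.array(d)/1e3),M,wr=1.)
for d in [(-1,0,-10)]*6: q=rel(q,d)
print("backed",fk(q)[0],q)
tip=np.array([11,50,-13])/1e3
def tabt(q,h): 
    p,M=fk(q);return np.array([.533,-.190,.102+h])-M@tip
for h in (.06,.03,.005,-.009):
    q,n,e=goto(q,tabt(q,h),stp=.02);p,M=fk(q);print(h,n,e,p,q,"tilt %.1f"%np.degrees(np.arccos(-M[2,2])),M[:,1])
E
python3 simtab.py
```

```text
jar [ 0.458 -0.298  0.055]
backed [ 0.515 -0.09   0.171] [ 1.257  0.427 -1.388  2.43   1.885  0.485 -0.141]
0.06 8 5.249806807258296e-07 [ 0.547 -0.241  0.162] [ 1.355  0.49  -1.104  2.261  1.893  0.22   0.183] tilt 40.8 [ 0.048  0.997 -0.057]
0.03 2 4.806976404487442e-07 [ 0.547 -0.241  0.132] [ 1.372  0.613 -1.154  2.277  2.021  0.336  0.118] tilt 40.8 [ 0.048  0.997 -0.057]
0.005 2 1.7259607419676684e-07 [ 0.547 -0.241  0.107] [ 1.369  0.702 -1.165  2.287  2.105  0.414  0.084] tilt 40.8 [ 0.048  0.997 -0.057]
-0.009 1 4.3277327109800747e-07 [ 0.547 -0.241  0.093] [ 1.364  0.749 -1.165  2.292  2.148  0.454  0.069] tilt 40.8 [ 0.048  0.997 -0.057]
```

Call:
carry_out:
  motion: "0 0 0 0 0;0 0 0 0 0;0 0 0 0 0;0 0 0 0 0;0 -1 0 -10 0;0 -1 0 -10 0;0 -1 0 -10 0;0 -1 0 -10 0"

```text
clock: 31.75
tcp_pos: [0.5262, -0.0919, 0.155]
orientation: [0.035, 2.431, -0.092]
contact_force: [-0.7, -0.8, -1.0]
grip_width: 0.0855
```

Call:
carry_out:
  motion: "0 -1 0 -10 0;0 -1 0 -10 0;0 0 0 -6 0;0 0 0 0 0;0 0 0 0 0;0 0 0 0 0;0 0 0 0 0;0 0 0 0 0"

```text
clock: 32.75
tcp_pos: [0.5114, -0.0898, 0.1751]
orientation: [0.036, 2.432, -0.09]
contact_force: [-0.1, -0.2, 0.2]
grip_width: 0.0852
```

```bash
python3 st.py|head -1;python3 st.py|tail -4;python3 jaw.py top11 top10; python3 simtab.py|tail -5
```

```text
32.75 tcp [ 0.5114 -0.0898  0.1751] q [ 1.2574  0.3798 -1.3664  2.433   1.888   0.4355 -0.1623]
F [-0.064  -0.2109  0.1632] w 0.08518143935533319
tilt deg 40.775578035031565 grip [ 0.4992 -0.0884  0.1892]
grip->mid in tool axes mm [ 7.5832  0.2376 71.6961]
lamp corner in tool axes from grip [-44.6865  -7.4564 -32.0424]
top11 [242 241 242 242 242 242 242 242 242 228 176 164 165 151 122 110 115 115
 119 119 118  98  71 104 130 134 137 143 135 112 104 106 105 108 106 106
 106 106 110 123 133 132 133 140 147]
[241 242 241 241 242 242 241 241 242 242 240 239 232 209 159 114 112 115
 116 117 117 106 148 200 214 222 221 220 221 222 221 222 222 220 220 221
 220 222 220 222]
top10 [241 242 240 242 242 241 242 241 241 242 228 183 174 165 162 140 105 113
 116 116 118 119 116  91  72 108 135 144 133 112 105 104 105 108 106 107
 106 108 109 125 134 132 134 141 145]
[241 242 242 242 242 240 241 242 241 242 242 242 237 222 222 192 115 112
 114 116 116 116 113 107 154 200 214 221 221 221 221 221 221 222 221 221
 220 221 222 222]
backed [ 0.49  -0.084  0.21 ] [ 1.413  0.121 -1.41   2.44   1.783  0.17  -0.135]
0.06 9 2.406071543081907e-07 [ 0.547 -0.241  0.162] [ 1.331  0.473 -1.074  2.263  1.93   0.205  0.133] tilt 40.8 [ 0.052  0.997 -0.058]
0.03 2 4.6178815875893564e-07 [ 0.547 -0.241  0.132] [ 1.353  0.594 -1.127  2.278  2.049  0.321  0.076] tilt 40.8 [ 0.052  0.997 -0.058]
0.005 2 1.6702896949032678e-07 [ 0.547 -0.241  0.107] [ 1.351  0.683 -1.141  2.289  2.13   0.401  0.045] tilt 40.8 [ 0.052  0.997 -0.058]
-0.009 1 4.226513497580483e-07 [ 0.547 -0.241  0.093] [ 1.347  0.73  -1.142  2.293  2.171  0.441  0.031] tilt 40.8 [ 0.052  0.997 -0.058]
```

View pics/top11.png

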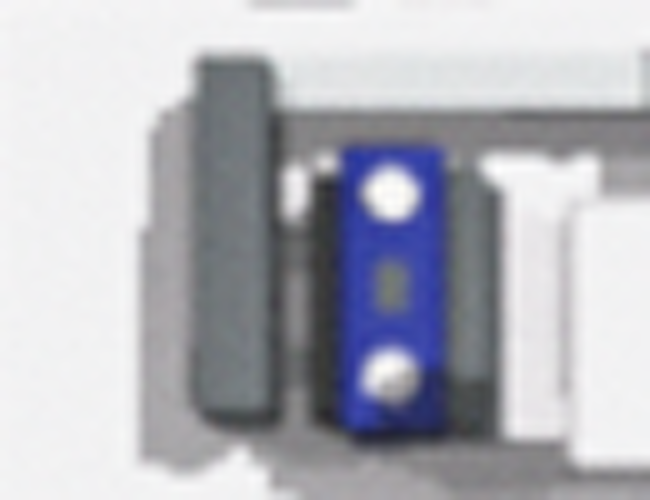

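```bash
cat > tab.py <<'E'
import sys
from plan import *
from bench import r
np.set_printoptions(precision=3,suppress=True)
q=r.get_obs()['joints'];p,M=fk(q);tip=np.array([11,50,-13])/1e3
print("t",r.get_obs()['clock'],"tip now",p+M@tip,"F",r.get_obs()['contact_force'],"q",q)
for h in map(float,sys.argv[1:]):
    print(h,"shift",M.T@(np.array([.533,-.190,.102+h])-M@tip-p)*1e3)
print("world down 10mm:",M.T@[0,0,-10.],"tilt %.1f"%np.degrees(np.arccos(-M[2,2])))
E
python3 tab.py .04 .01
```

```text
t 32.8 tip now [ 0.497 -0.039  0.175] F [-0.637  1.175 -0.074] q [ 1.257  0.38  -1.366  2.433  1.888  0.435 -0.162]
0.04 shift [  -6.028 -146.924   59.646]
0.01 shift [  13.493 -145.248   82.364]
world down 10mm: [6.507 0.559 7.573] tilt 40.8
```

Call:
carry_out:
  motion: "0 0 -15 0 0;0 0 -20 0 0;0 0 -22 0 0;0 0 -22 0 0;0 0 -22 0 0;0 0 -22 0 0;0 0 -22 4 0;0 0 -2 8 0"

```text
clock: 33.8
tcp_pos: [0.5116, -0.2399, 0.1744]
orientation: [0.04, 2.431, -0.093]
contact_force: [0.6, 0.3, -0.5]
grip_width: 0.0855
```

```bash
python3 tab.py .04 .008
python3 - <<'E'
from bench import grab_frame
import cv2
for n in ("side","top"):
    im=grab_frame(n)[:,:,::-1]; a=im[180:330,280:480] if n=="side" else im[180:300,330:490]
    cv2.imwrite(f"pics/{n}12.png",cv2.resize(a,None,fx=4,fy=4,interpolation=cv2.INTER_CUBIC))
E
```

```text
t 33.8 tip now [ 0.497 -0.189  0.174] F [ 0.581  0.298 -0.486] q [ 1.526  0.469 -1.243  2.312  1.783  0.213  0.309]
0.04 shift [-5.973  2.83  47.569]
0.008 shift [14.856  4.647 71.794]
world down 10mm: [6.509 0.568 7.57 ] tilt 40.8
```

View pics/side12.png

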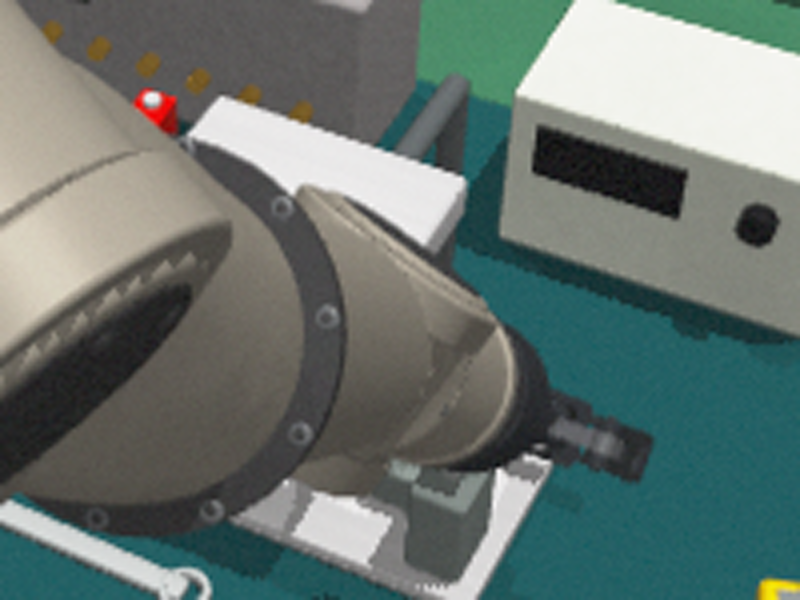

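View pics/top12.png

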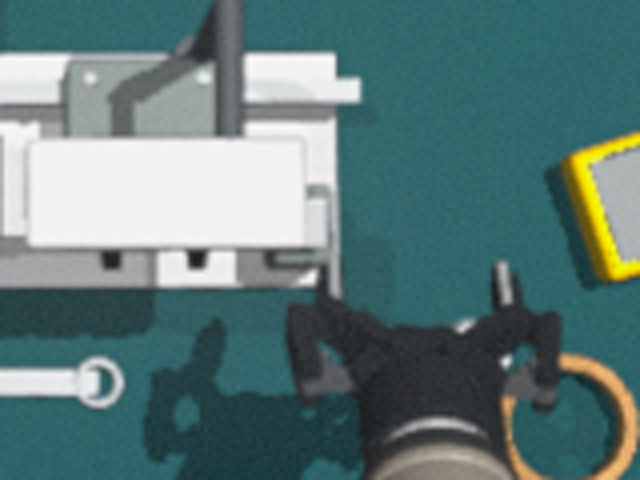

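Run:
```python
from plan import *
from bench import r
np.set_printoptions(precision=1,suppress=True)
q=r.get_obs()['joints'];p,M=fk(q)
for y in (42.5,50,57,-42.5,-57):
    print(y,(proj("top",p+M@(np.array([0,y,-13])/1e3))-[330,180])*4)
print("tab now",[(proj("top",v)-[330,180])*4 for v in ([.535,-.19,.102],[.535,-.205,.102],[.535,-.175,.102])])
for pt in ([0,-57,-60],[40,-57,-60],[40,-57,-20],[11,-50,-13],[45,0,-90],[45,-40,-90]):
    print(pt, (p+M@(np.array(pt)/1e3)+np.array([.036,0,-.08]))*1e3)
```

```text
42.5 [333.  269.1]
50 [319.8 268.7]
57 [307.4 268.3]
-42.5 [484.5 273.6]
-57 [510.5 274.4]
tab now [array([306.8, 226.3]), array([331.7, 225.9]), array([281.9, 226.8])]
[0, -57, -60] [ 505.9 -290.4  142.6]
[40, -57, -60] [ 475.5 -290.2  116.5]
[40, -57, -20] [ 501.5 -293.2   86.2]
[11, -50, -13] [ 528.4 -286.9   99.4]
[45, 0, -90] [ 455.2 -231.1  132.9]
[45, -40, -90] [ 453.1 -271.   135.1]
```

Call:
carry_out:
  motion: "0 -1 1 9 0;0 -1 1 10 0;0 -1 1 10 0;0 -1 1 10 0;0 -1 1 9 0;0 6 1 8 0;0 6 1 8 0;0 6 1 7 0"

```text
clock: 34.9
tcp_pos: [0.5486, -0.2346, 0.1112]
orientation: [0.035, 2.431, -0.091]
contact_force: [0.2, -0.5, 0.1]
grip_width: 0.0855
```

```bash
python3 tab.py .0 -.01
python3 - <<'E'
from bench import grab_frame
import cv2
for n in ("side","top"):
    im=grab_frame(n)[:,:,::-1]; a=im[230:330,340:460] if n=="side" else im[180:280,350:470]
    cv2.imwrite(f"pics/{n}13.png",cv2.resize(a,None,fx=6,fy=6,interpolation=cv2.INTER_CUBIC))
E
```

```text
t 34.9 tip now [ 0.534 -0.184  0.111] F [ 0.158 -0.513  0.118] q [ 1.403  0.747 -1.243  2.288  2.028  0.476  0.172]
0.0 shift [ 6.926 -5.665  6.526]
-0.01 shift [13.435 -5.104 14.097]
world down 10mm: [6.509 0.561 7.571] tilt 40.8
```

View pics/side13.png

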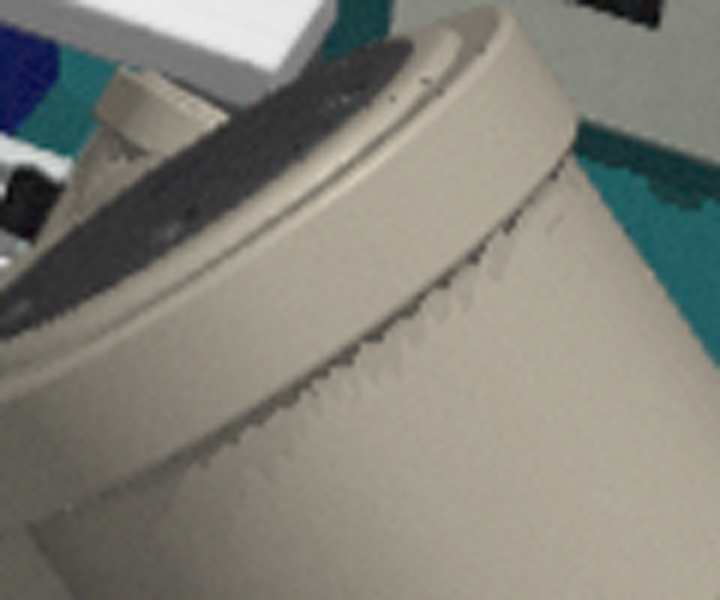

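View pics/top13.png

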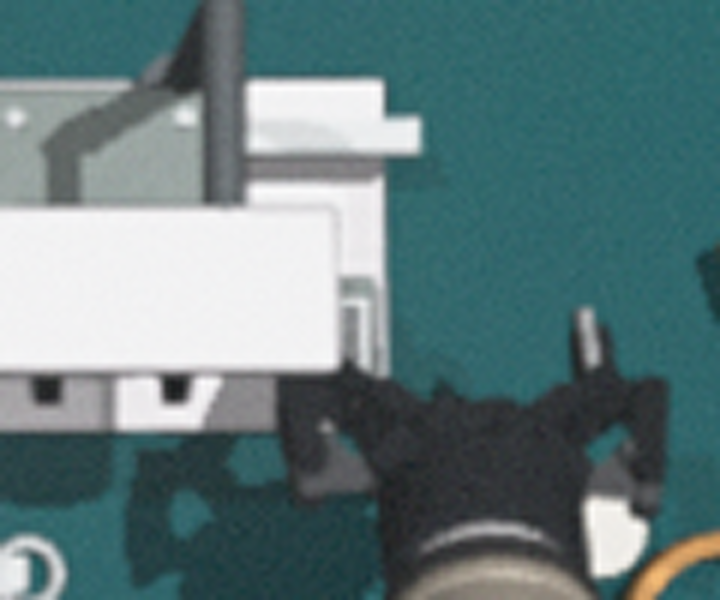

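Call:
carry_out:
  motion: "0 2 0 2.4 0;0 2 0 2.4 0;0 2 0 2.3 0;0 2 0 2.3 0;0 1.3 0 1.5 0;0 1.3 0 1.5 0;0 0 0 0 0;0 0 0 0 0"

```text
clock: 36.0
tcp_pos: [0.5485, -0.2356, 0.0957]
orientation: [0.035, 2.431, -0.091]
contact_force: [-1.9, -0.3, 4.8]
grip_width: 0.0852
```

```bash
python3 tab.py -.01;python3 jaw.py top14 top11
```

```text
t 36.0 tip now [ 0.534 -0.185  0.096] F [-1.862 -0.259  4.794] q [ 1.396  0.797 -1.236  2.293  2.081  0.514  0.151]
-0.01 shift [ 3.253 -4.981  2.323]
world down 10mm: [6.511 0.564 7.569] tilt 40.8
top14 [115 117 118 112  87  55 102 142 138 128 130 131 130 135 144 148 147 149
 146 146 146 147 141 136 133 132 139 144 132 114 106 103 108 107 108 108
 105 107 112 124 135 131 134 143 147]
[114 114 118 111 104 147 198 212 220 219 220 219 220 220 221 220 219 220
 221 218 222 220 221 220 220 220 220 220 219 220 219 220 221 220 221 220
 222 220 220 220]
top11 [242 241 242 242 242 242 242 242 242 228 176 164 165 151 122 110 115 115
 119 119 118  98  71 104 130 134 137 143 135 112 104 106 105 108 106 106
 106 106 110 123 133 132 133 140 147]
[241 242 241 241 242 242 241 241 242 242 240 239 232 209 159 114 112 115
 116 117 117 106 148 200 214 222 221 220 221 222 221 222 222 220 220 221
 220 222 220 222]
```

Call:
carry_out:
  motion: "0 1 0 1.2 0;0 1 0 1.2 0;0 1 0 1.2 0;0 1 0 1.2 0;0 0 0 0 0;0 0 0 0 0;0 0 0 0 0;0 0 0 0 0"

```text
clock: 37.05
tcp_pos: [0.549, -0.2357, 0.0903]
orientation: [0.034, 2.43, -0.092]
contact_force: [-8.9, -0.6, 15.3]
grip_width: 0.0854
```

```bash
python3 tab.py;python3 jaw.py top15 |head -1
```

```text
t 37.05 tip now [ 0.535 -0.185  0.09 ] F [-8.878 -0.557 15.251] q [ 1.393  0.816 -1.234  2.294  2.101  0.529  0.144]
world down 10mm: [6.521 0.57  7.56 ] tilt 40.9
top15 [115 116 117 116  89  56 102 143 138 131 129 130 131 135 144 148 146 148
```

View pics/top15.png

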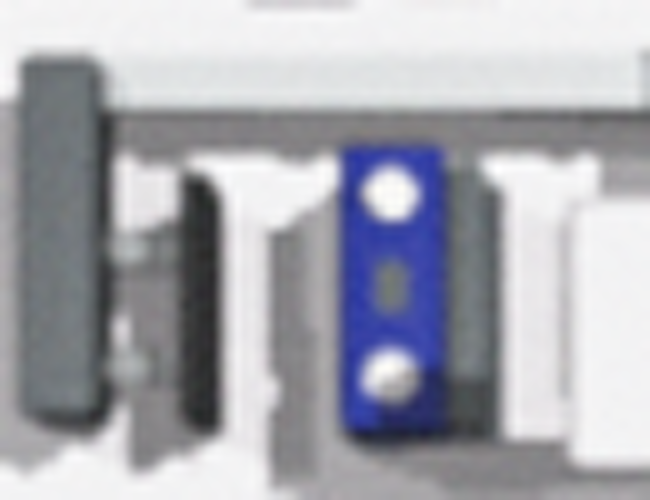

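The tab is at its stop (15 N) and the jaw plate is back at its starting pixel (290.5). I'll lift off and back away.

Call:
carry_out:
  motion: "0 -3 0 -4 0;0 -6 -1 -8 0;0 -6 -1 -8 0;0 -6 -1 -8 0;0 0 -1 -9 0;0 0 -1 -10 0;0 0 0 -10 0;0 0 0 -10 0"

```text
clock: 38.1
tcp_pos: [0.52, -0.2359, 0.1542]
orientation: [0.036, 2.432, -0.091]
contact_force: [0.2, -0.3, 0.7]
grip_width: 0.0853
```

```bash
python3 tab.py
python3 - <<'E'
from bench import grab_frame
import cv2
for n in ("side","top"):
    im=grab_frame(n)[:,:,::-1]; cv2.imwrite(f"pics/{n}16.png",im)
E
```

```text
t 38.1 tip now [ 0.506 -0.185  0.154] F [ 0.163 -0.272  0.742] q [ 1.501  0.571 -1.269  2.315  1.886  0.317  0.242]
world down 10mm: [6.506 0.562 7.573] tilt 40.8
```

View pics/top16.png

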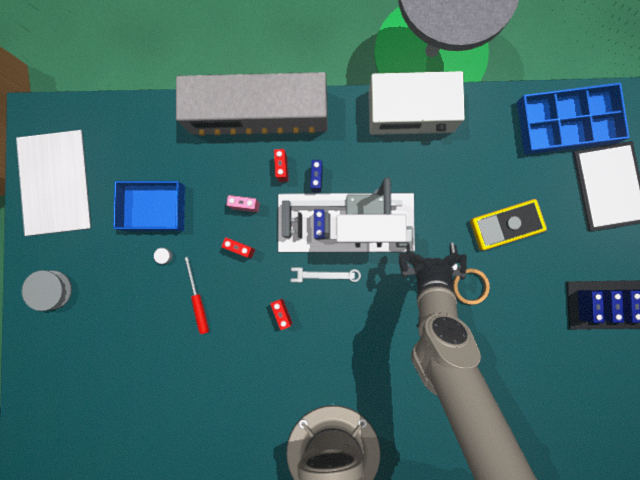

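View pics/side16.png

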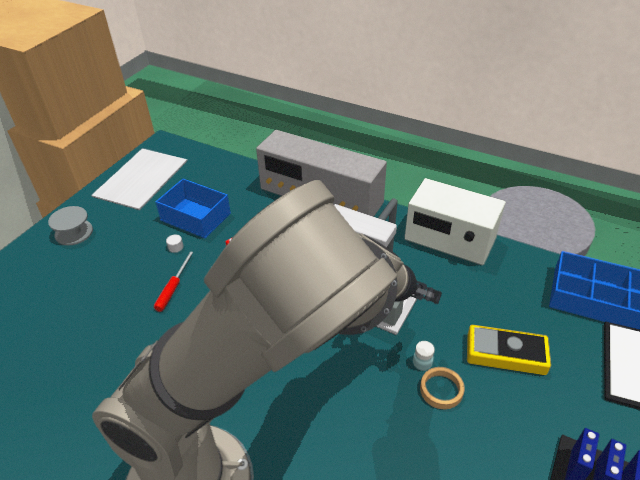

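The jaw is open, the cell is upright at top (320,223), and the bystanders sit at their starting pixels. The robot is clear, so I'm handing in.

```bash
python3 -c "
from bench import r
print(r.hand_in())"
```

```text
the job is handed in; nothing more can be done
None
```

The squeeze check is done and handed in at about 38 s of the 72 s allowed.

**Clamping:** I tilted the tool to about 41° to get under the lamp bar, then squeezed the levers repeatedly at the 20 N minimum grip. The jaw walked onto the cell and pressed it against the stop jaw. From the pictures, the pad spring was compressed about 17 mm while squeezed (about 22 N) and about 13 mm after letting go (about 17 N). Those forces are estimates from pixel positions (spring travel good to a millimetre or two), not direct readings.

**Two-second wait:** Nothing touched the clamp for at least 3 s after I let go.

**Release:** I pressed the tab with one open fingertip until it bottomed at about 15 N. The jaw sprang back to the pixel where it started.

**Last checks:** The cell is upright in the clamp and the robot is touching nothing. Every bystander visible in the final pictures is where it began. The arm hid some of them in the side view, so for those I had only the top view.

**What went wrong or disagreed:**
- **First approach:** it ran into wrist joint limits, so I backed out and came in from the left instead. Nothing was touched.
- **One lost squeeze:** I closed the levers in stages on one squeeze and the jaw gained nothing from it. The next unbroken squeeze advanced it about 7.5 mm.
- **Lever stop:** on the last squeeze the levers stopped about 2 mm short of full stroke. I had also limited how far the fingers closed, so that is not independent proof of the clamping force.

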